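# Load the insole dryer, screw its lid on and set the dial

## Task

Lay the orange drying puck flat on the floor of the empty white dryer pot. Then put every green heel insole from the drying rack into the pot on top of it, set the blue lid on the pot, turn it backwards until its lugs drop into the thread, and screw it down clockwise to the stop. Only after that, turn the dial on the dryer until its white pointer stands at the red tab. Do not tip the mug over.

Things in the scene. Friction and masses are not known exactly. Their poses are not given: they have to be found in the camera images.
- insole0: Rigid green heel insole, 84 mm long (z), 56 mm wide (x), 10 mm thick (y), 35 to 70 g; straight end at -z, half-round end at +z, origin at its middle. Starts upright in a rack clip, straight end down. Two to four of the four are present (None when absent). Drops freely into the pot upright or flat; all fit under the lid however they lie.
- insole1: Rigid green heel insole, 84 mm long (z), 56 mm wide (x), 10 mm thick (y), 35 to 70 g; straight end at -z, half-round end at +z, origin at its middle. Starts upright in a rack clip, straight end down. Two to four of the four are present (None when absent). Drops freely into the pot upright or flat; all fit under the lid however they lie.
- insole2: Rigid green heel insole, 84 mm long (z), 56 mm wide (x), 10 mm thick (y), 35 to 70 g; straight end at -z, half-round end at +z, origin at its middle. Starts upright in a rack clip, straight end down. Two to four of the four are present (None when absent). Drops freely into the pot upright or flat; all fit under the lid however they lie.
- insole3: Rigid green heel insole, 84 mm long (z), 56 mm wide (x), 10 mm thick (y), 35 to 70 g; straight end at -z, half-round end at +z, origin at its middle. Starts upright in a rack clip, straight end down. Two to four of the four are present (None when absent). Drops freely into the pot upright or flat; all fit under the lid however they lie.
- rack: Fixed steel drying rack, origin on the table under its middle. Row of four clips along its x (at -108, -36, 36, 108 mm): pairs of plates 36 mm long, tops 84 mm above the table. An insole stands loosely between them (13.6 mm gap along the rack's y) on a bar 50 mm above the table, its top at 134 mm. Feet reach 50 mm either side in y.
- dryer: Fixed white insole dryer. Origin on the table under the centre of its round pot, z up. Pot: inner radius 55, outer 59 mm, inner floor 18 mm and rim 150 mm above the table; foot radius 78 mm. Control box 90 x 96 mm, 140 mm high, centred 150 mm along -y, with the dial on its top.
- pot_rim (a point): Centre of the pot's mouth at rim height (150 mm); axes as the dryer's. Four thread ribs (out to radius 66 mm) surround the rim, tops flush with it. A nib 3 mm high at the clockwise end (seen from above) of each rib stops lugs lying on top from being turned forwards.
- pot_gap (a point): At the rim, centre of one of the four gaps between the ribs, 34 degrees wide, at the dryer's +x, +y, -x, -y (orange marks on the pot). A lug drops 12 mm into a gap; from there a channel leads clockwise (seen from above) under the next rib, sinking 6 mm over 52 degrees to a stop.
- lid: Blue screw lid, 144 mm diameter, 0.15 to 0.3 kg, starts upright on the table. Origin at the centre of the skirt's lower edge, z up. Skirt and top 36 mm high, 2.5 mm radial play round the ribs. Orange marks on top show the lugs. At the stop its origin is 26 to 27 mm below the rim, the lugs some 63 degrees clockwise past the gaps' centres.
- lid_grip (a point): Middle of the lid's grip bar, 60 mm above the lid's origin, a TCP height that suits. The bar runs along the lid's x, 80 mm long, 16 mm wide, 30 mm high, from 24 mm below to 6 mm above this point.
- lid_lug (a point): Underside of one of the lid's four lugs (14 mm wide, inside the skirt at the lid's +x, +y, -x, -y), 10 mm above the lid's origin. With the lugs on the ribs the lid's origin is 10 mm below the rim (7 on a nib); turned backwards (anticlockwise from above, 90 degrees at most) until the lugs are within 10 degrees of the gaps' centres it drops to 22 mm below.
- dial (a joint): Angle of the dial on the control box, rad, growing anticlockwise seen from above; 0 when the pointer points along the dryer's +x. Stiff enough to stay where it is left (0.04 N m), more than a full turn of travel either way.
- dial_grip (a point): On the dial's axis (vertical), at a suitable TCP height: the dial has a grip bar 46 mm long, 14 mm wide along its pointer, from 22 mm below to 4 mm above this point.
- pointer_tip (a point): Tip of the dial's white pointer, 31 mm from the axis.
- tab_tip (a point): Where the pointer's tip must stand: the inner tip of the red tab on the scale, 31 mm from the dial's axis; the tab stays below the dial's grip bar.
- puck: Orange drying-agent puck, a disc 54 mm in diameter and 22 mm high, 80 to 170 g, with small black holes in its top; origin at the centre of its underside, z up. Starts flat on the table; belongs flat on the pot's floor, which is 132 mm below the rim. May be dropped in flat from the rim.
- mug: Blue ceramic mug, 80 mm diameter, 95 mm high, handle at its +y; origin at the centre of its underside, z up. Not needed; must not be tipped over.
Not all that is in view belongs to the job. What is shaped like the insole0 but pink is not meant. Several things look just like the puck: the one meant starts farthest to the robot's right.

How it is judged:
By the outcome, as a careful person would: the job done as asked, in the order asked, and still so for the second after the job is handed in, with the robot touching nothing.
Of insole0, insole1, insole2, insole3 only 2 to 4 are there at a start; the rules pass over those that are not, and their reading is None.
At some moment in a run one of lid, puck may be knocked a few centimetres aside while the robot is not near it.
Once in a run the grip may slacken for a moment while it holds something.
It also fails if it takes over 210 s, if anything falls off the work surface, if the arm or the gripper's body presses on something with over 40 N, if the wrist force passes 120 N, or if a joint passes its speed limit or range.

## Robot

A 7-joint arm with a two-finger parallel gripper is mounted at the origin on the work surface. World frame = base frame: x ahead of the robot, y to its left, z up, the work surface at z = 0. Lengths are in m, angles in rad, forces in N, time in s.
With the tool pointing down it reaches from about 0.4 to 0.85 m from the base axis. Payload 10.4 kg.
Tool frame: the origin (TCP) lies between the finger pads, 19 mm behind the fingertips; this is the grasp point; z points along the fingers, y is the direction in which the jaws open and shut (so a half turn about z gives the same grasp; the last joint's range is limited). The gripper opens to 85 mm and grips with 20 to 120 N. Pads are 22 mm wide; open, the fingers measure 114 mm over their backs; the gripper's body (76 mm by 85 mm) begins 54 mm behind the grasp point. The pads swing forward as they close: fully open they stand 13 mm farther back than shut.
Start: joints at [1.13, 0.332, -0.065, 1.46, 0.022, 1.35, -0.088], TCP at [0.254, -0.571, 0.25] pointing down, gripper open.
Joint ranges: [-2.6, 2.6], [-0.5, 2.12], [-1.47, 1.34], [0.16, 2.42], [-1.27, 4.41], [0.06, 2.06], [-2.6, 2.6]. Speed limits (rad/s): [2.22, 2.22, 2.79, 2.79, 3.14, 3.14, 3.14].

## Interface

Orientations are given as a unit quaternion [x, y, z, w].
In Python, from workcell import manip, camera, camera_info, workorder, nets gives the robot as it stands.
- The arm moves only by the tool apply_moves, never from a script. Its argument "commands" is a list of rows, each a list of 5 numbers: the shift along the tool's x, y, z in m, then the turn about the tool's z in degrees, then the gripper command: -1 is fully open, 1 is shut, values between are in proportion. A call has 1 to 5 rows; each row shifts and turns the pose as measured when the row begins, along the tool's axes as they then stand; what a row does not reach is not made up. A row lasts 1/12 s, in which the tool goes at most 41.7 mm and 7.16 degrees, less where a joint would pass 70% of its speed; a pose out of reach is approached as far as the arm can. A call is refused whole if a number of a shift passes 0.0417 or a number of a turn 7.16, either way. A call with a gripper value outside its range is refused whole. The fingers move at their own pace and stop on an object; "squeeze" is the grip in N (left out, the last holds). Time passes only in rows, so rows that do not move let the fingers close. It gives the time, the measured TCP pose, the force and the opening at its end, in the units of the state.
- manip.get_obs(): the state, without advancing time (a new reading comes with each control period).
- camera(name): name is "scene" or "top"; returns (picture, depth): 420x560x3 uint8, red, green, blue; 420x560 float32, m along the optical axis (not along the pixel's ray), 0 where there is no reading.
- camera_info(name): a dict with "camera_matrix" (3x3 intrinsics, pixels), "xyz" and "rotation" of the camera in the world. Camera axes: x right, y down, z forward; pixel columns grow to the right and rows downward; lengths in m; the calibration is good to about 2 mm. A picture is of the moment at which its call begins. camera_info takes no time and is no camera call.
- workorder.hand_in(): hands the job in, once; it reports no verdict.
Trained networks look in the newest picture that a camera, given by its name, has taken for a name from the list of things; names that differ only in an ending like _2 or _b are one class to them, and where a whole thing is asked for, a point or a joint stands for the part that bears it (a point fixed in the world has none). Each returns a list of dicts, best first, with "conf" (0 to 1); they miss things now and then, are a little off and sometimes report something else, mostly with a low value. They report only what shows in the picture. A call takes as long as a camera call. They do not tell look-alikes from the thing itself.
- nets.look_for(camera, thing): "rect" ([left, top, width, height] in pixels, round what is visible of it).
- nets.place_of(camera, thing): "xy" ([column, row] in pixels: a listed point, or the origin of a listed thing).
The state is a dict: "clock": time; "joint_pos": joint angles; "joint_velocities": joint speeds; "tau": joint torques, N m; "position": TCP position; "ee_rot": TCP orientation; "ft_force": force on the tool from outside, world axes, zero at the start; "torque": the same for the moment, N m; "grip_width": opening from 0.0 (shut) to 1.0 (fully open).
Only numpy, scipy, OpenCV 4.12 (cv2) and the standard library are available. Lean on these libraries where they do the work, as an engineer would, in place of code of your own. Each camera call takes 0.05 s, during which the arm holds its last target. There are 200 camera calls.

## Working session

There is one attempt and no reset: what is moved stays moved. The work goes in short steps, Python scripts to look and compute and a tool call to move; the robot and the scene stay as the last step left them, time stands still between calls to the robot, and variables do not carry over. Pictures are saved under pics/ and viewed, about 12 in all and at most 16, crops included, and the job is handed in when it is done.

Besides the shell and the picture viewer there is one more tool, called after "Emit:" as name([rows], argument=value, ...), one row to a line, values as JSON. apply_moves: Moves the arm, as the interface text tells. Its arguments: {"type":"object","properties":{"commands":{"type":"array","items":{"type":"array","items":{"type":"number"}}},"squeeze":{"type":"number"}},"required":["commands"]}

```bash
mkdir -p pics; ls; cat > h.py <<'E'
import numpy as np, cv2
from workcell import manip, camera, camera_info, workorder, nets
def cam(n):
    im,d=camera(n); return im,d
def save(im,name,crop=None,scale=1):
    if crop: l,t,w,h=crop; im=im[t:t+h,l:l+w]
    im=cv2.resize(im,None,fx=scale,fy=scale,interpolation=cv2.INTER_CUBIC)
    cv2.imwrite('pics/'+name+'.png',im[:,:,::-1])
def cloud(n,d):
    ci=camera_info(n);K=np.array(ci['camera_matrix']);R=np.array(ci['rotation']);t=np.array(ci['xyz'])
    if R.shape!=(3,3):
        from scipy.spatial.transform import Rotation as Ro; R=Ro.from_quat(R).as_matrix()
    v,u=np.mgrid[:d.shape[0],:d.shape[1]]
    p=np.stack([(u-K[0,2])/K[0,0]*d,(v-K[1,2])/K[1,1]*d,d],-1)@R.T+t
    p[d==0]=np.nan
    return p
def ray(n,u,v,z):
    ci=camera_info(n);K=np.array(ci['camera_matrix']);R=np.array(ci['rotation']);t=np.array(ci['xyz'])
    r=R@np.array([(u-K[0,2])/K[0,0],(v-K[1,2])/K[1,1],1]); return t+r*(z-t[2])/r[2]
def proj(n,P):
    ci=camera_info(n);K=np.array(ci['camera_matrix']);R=np.array(ci['rotation']);t=np.array(ci['xyz'])
    q=K@(R.T@(np.array(P)-t)); return q[:2]/q[2]
E
python3 - <<'E'
from h import *
for n in('scene','top'):
    im,d=cam(n); ci=camera_info(n); print(n,np.array(ci['xyz']).round(3),np.array(ci['rotation']).round(3).tolist(),np.array(ci['camera_matrix']).round(1).tolist())
    save(im,'a_'+n,scale=1.4); np.savez('a_'+n,im=im,d=d)
print(manip.get_obs())
E
```

```text
pics
scene [ 1.262 -0.157  0.891] [0.714, 0.578, -0.245, -0.31] [[500.3, 0.0, 290.8], [0.0, 500.3, 211.4], [0.0, 0.0, 1.0]]
top [0.332 0.013 1.384] [-0.701, 0.711, -0.042, 0.04] [[459.4, 0.0, 275.9], [0.0, 459.4, 205.9], [0.0, 0.0, 1.0]]
{'clock': 0.1, 'joint_pos': array([ 1.1303784 ,  0.33279555, -0.06470086,  1.46082515,  0.02156612,
        1.34988787, -0.08848828]), 'joint_velocities': array([ 0.00025297, -0.00297535, -0.00072165, -0.00099886,  0.0011308 ,
        0.00136919,  0.00307523]), 'tau': array([ 1.69525552e-03, -6.26741338e+01,  4.94202040e-02, -3.92434072e+01,
        1.62907457e-02,  6.85632127e-03, -4.44990826e-05]), 'position': array([ 0.25349392, -0.57096098,  0.24931903]), 'ee_rot': array([ 9.78255137e-01,  2.07404226e-01, -1.36806975e-04, -5.95725656e-04]), 'ft_force': array([ 0.30640414, -0.63383295,  0.22091033]), 'torque': array([ 0.00169897, -0.02415198,  0.02075254]), 'grip_width': 1.00052110329753}
```

View pics/a_top.png

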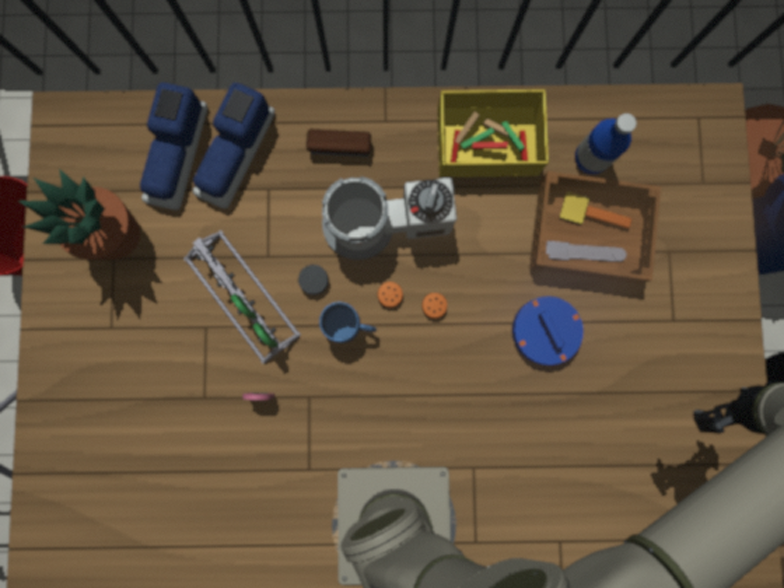

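View pics/a_scene.png

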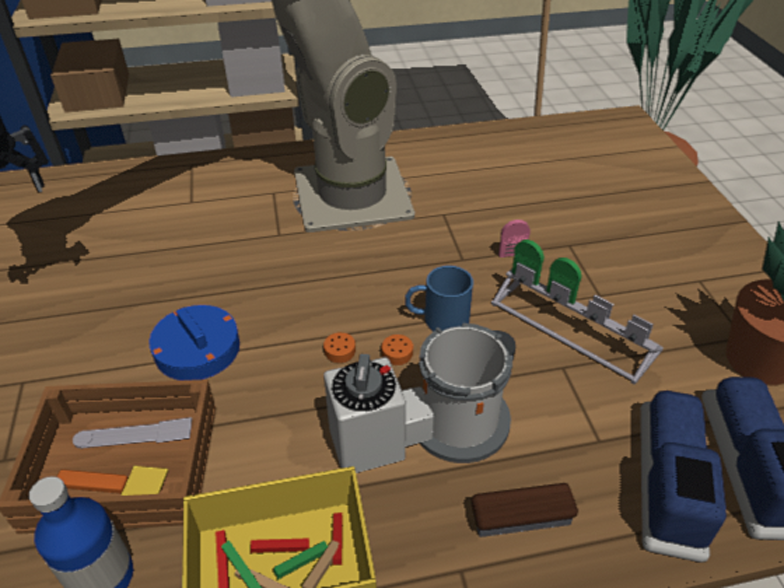

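Top view (pixels in the 784-wide picture): two orange pucks at (390,294) and (434,305), plus a grey disc at (313,280). The one farthest to the robot's right (image right) is (434,305). The lid is at (548,331), the pot at (357,212), the dial at (430,200) and the mug at (341,322). The rack holds two green insoles at (240,304) and (263,333). The pink insole at (258,397) isn't meant.

```bash
python3 - <<'E'
from h import *
from scipy.spatial.transform import Rotation as Ro
T=np.load('a_top.npz');S=np.load('a_scene.npz')
for n,Z in(('top',T),('scene',S)):
    im=Z['im'];P=cloud(n,Z['d'])
    hsv=cv2.cvtColor(im,cv2.COLOR_RGB2HSV)
    print(n, 'table z', np.nanmedian(P[...,2]))
    for nm,lo,hi,sm in(('orange',(5,180,120),(14,255,255),25),('blue',(108,170,70),(125,255,255),60),('green',(50,120,40),(75,255,255),12),('red',(0,200,100),(3,255,255),3),('pink',(160,80,80),(178,255,255),10)):
        m=cv2.inRange(hsv,lo,hi); k,l,st,c=cv2.connectedComponentsWithStats(m)
        for i in range(1,k):
            if st[i,4]>=sm:
                q=P[l==i];q=q[~np.isnan(q[:,0])]
                if len(q): print(nm,st[i].tolist(),np.median(q,0).round(3),q.min(0).round(3),q.max(0).round(3))
    # rim: points z 0.145-.155 
im=T['im'];d=T['d'];P=cloud('top',d)
def fit(mask):
    q=P[mask][:,:2]; A=np.c_[2*q,np.ones(len(q))];s=np.linalg.lstsq(A,(q**2).sum(1),rcond=None)[0];return s[:2],np.sqrt(s[2]+s[0]**2+s[1]**2),len(q)
u0,v0=357/1.4,212/1.4
vv,uu=np.mgrid[:420,:560]
m=(np.hypot(uu-u0,vv-v0)<32)&(abs(P[...,2]-.15)<.006)
print('rim',fit(m))
for n in('top','scene'):
    for t in('pot_rim','pot_gap','lid','lid_grip','lid_lug','dial_grip','pointer_tip','tab_tip','puck','mug','insole0','dryer','rack'):
        r=nets.place_of(n,t)[:5]; print(n,t,[(np.round(x['xy'],1).tolist(),round(x['conf'],2)) for x in r])
save(im,'b_dial',(215,115,125,125),4.8)
save(S['im'],'b_pucks',(220,220,140,120),4)
E
```

```text
top table z 0.0008830657143252818
blue [422, 86, 17, 23, 245] [ 0.777 -0.426  0.148] [ 0.747 -0.446  0.127] [ 0.808 -0.408  0.183]
green [360, 88, 13, 18, 46] [ 0.812 -0.272  0.038] [ 0.791 -0.286  0.03 ] [ 0.85  -0.253  0.047]
green [331, 93, 21, 12, 41] [ 0.818 -0.194  0.028] [ 0.801 -0.225  0.014] [ 0.833 -0.164  0.036]
green [166, 211, 10, 12, 41] [0.452 0.298 0.132] [0.439 0.286 0.119] [0.469 0.312 0.141]
green [182, 232, 10, 12, 46] [0.396 0.255 0.132] [0.38  0.242 0.121] [0.411 0.268 0.139]
pink [174, 281, 19, 5, 79] [0.271 0.277 0.079] [ 0.26   0.251 -0.006] [0.276 0.303 0.088]
scene table z -3.949392657981443e-05
orange [231, 238, 23, 19, 285] [ 0.459 -0.092  0.021] [ 0.431 -0.119  0.01 ] [ 0.483 -0.068  0.025]
orange [273, 239, 22, 20, 290] [0.484 0.003 0.021] [ 0.453 -0.024  0.008] [0.508 0.027 0.026]
orange [41, 336, 50, 14, 507] [ 0.645 -0.469  0.024] [ 0.62  -0.518  0.018] [ 0.667 -0.424  0.028]
blue [2, 38, 15, 41, 162] [-0.973 -0.915 -0.146] [-0.99  -0.95  -0.217] [-0.957 -0.893 -0.037]
blue [107, 218, 64, 53, 2485] [ 0.421 -0.326  0.035] [ 0.326 -0.4    0.   ] [ 0.47
[... 1922 characters left out ...]
285.6], 0.63)]
top dryer [([255.4, 161.8], 0.92)]
top rack [([173.8, 209.9], 0.57)]
scene pot_rim [([332.6, 254.5], 0.83)]
scene pot_gap [([346.4, 274.4], 0.65), ([136.3, 233.3], 0.55), ([373.9, 185.3], 0.49)]
scene lid [([142.9, 247.0], 0.77)]
scene lid_grip [([137.3, 232.9], 0.85)]
scene lid_lug [([152.7, 265.2], 0.71)]
scene dial_grip [([258.2, 260.6], 0.62)]
scene pointer_tip [([255.6, 282.8], 0.65)]
scene tab_tip [([273.0, 262.2], 0.46), ([255.3, 282.9], 0.35)]
scene puck [([244.2, 251.9], 0.65), ([284.1, 254.1], 0.6)]
scene mug [([321.1, 228.0], 0.59)]
scene insole0 [([370.7, 169.0], 0.79), ([376.4, 183.5], 0.63)]
scene dryer [([328.7, 300.0], 0.63)]
scene rack [([407.6, 232.5], 0.92)]
```

View pics/b_dial.png

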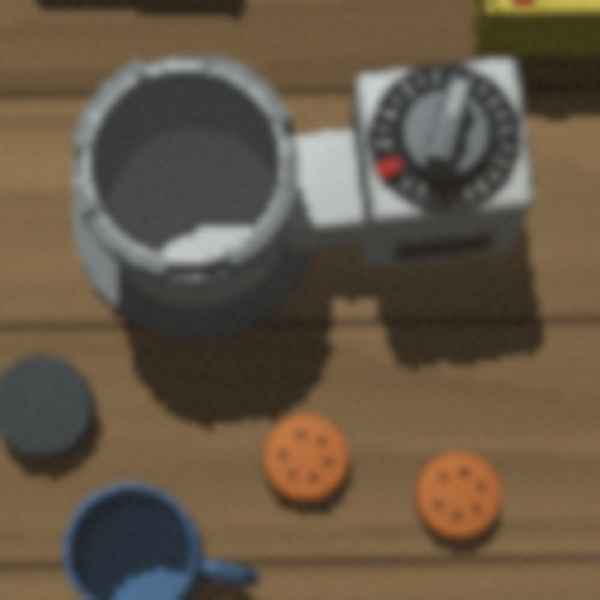

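View pics/b_pucks.png

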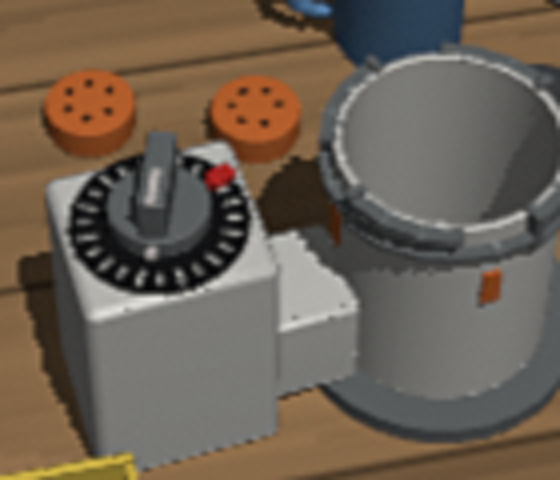

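The two candidate pucks in the scene camera are at about (242,246) and (284,248), both orange with black holes. The right one, at world (0.458,-0.093), is the one farthest to the robot's right, so I'm choosing it. The white pointer is towards the camera at about (258,283), and the red tab is at about (275,264).

```bash
cat >> h.py <<'E'
def pca(q):
    c=(q.min(0)+q.max(0))/2; e,V=np.linalg.eigh(np.cov((q-q.mean(0)).T)); a=np.degrees(np.arctan2(V[1,1],V[0,1]))
    return q.mean(0).round(4),round(float((a+90)%180-90),1),np.sqrt(e*12).round(3)
def tcp():
    from scipy.spatial.transform import Rotation as Ro
    o=manip.get_obs();R=Ro.from_quat(o['ee_rot']).as_matrix();return o,R
def go(x,y,z,jaw=None):
    """tool shift + turn for target; jaw=world angle(deg) of jaw (tool y) direction mod 180"""
    o,R=tcp(); s=R.T@(np.array([x,y,z])-o['position']); cur=np.degrees(np.arctan2(R[1,1],R[0,1]))
    t=None if jaw is None else round(float(((cur-jaw)+90)%180-90),1)
    print('clk',round(o['clock'],2),'pos',o['position'].round(4),'jaw',round(cur,1),'shift mm',(s*1000).round(1),'turn',t,'j7',round(o['joint_pos'][6],2),'F',o['ft_force'].round(1),'w',round(o['grip_width'],3))
E
python3 - <<'E'
from h import *
T=np.load('a_top.npz');S=np.load('a_scene.npz')
for n,Z in(('top',T),('scene',S)):
    P=cloud(n,Z['d']);X,Y,z=P[...,0],P[...,1],P[...,2]
    near=np.hypot(X-.64,Y+.08)<.07
    for lo,hi in((.15,.158),(.158,.165),(.165,.175),(.175,.2)):
        q=P[near&(z>lo)&(z<hi)]
        if len(q)>8: print(n,lo,len(q),pca(q[:,:2]),np.median(q[:,2]).round(4))
    q=P[near&(abs(z-.14)<.005)]; r=cv2.minAreaRect(q[:,:2].astype(np.float32));print('boxtop',r)
    near=np.hypot(X-.421,Y+.326)<.08
    for lo,hi in((.03,.04),(.06,.072)):
        q=P[near&(z>lo)&(z<hi)]
        print('lid',lo,len(q),pca(q[:,:2]),cv2.minEnclosingCircle(q[:,:2].astype(np.float32)))
    for c in((.452,.298),(.396,.255)):
        hsv=cv2.cvtColor(Z['im'],cv2.COLOR_RGB2HSV);m=cv2.inRange(hsv,(45,90,30),(80,255,255))>0
        q=P[m&(np.hypot(X-c[0],Y-c[1])<.04)&(z>.09)]; print('ins',len(q),pca(q[:,:2]),q[:,2].max())
    for c in((.458,-.093),(.484,.003)):
        q=P[(np.hypot(X-c[0],Y-c[1])<.035)&(z>.016)]; print('puck',cv2.minEnclosingCircle(q[:,:2].astype(np.float32)),q[:,2].mean())
    q=P[(np.hypot(X-.41,Y-.1)<.07)&(z>.085)&(z<.1)]; print('mug',cv2.minEnclosingCircle(q[:,:2].astype(np.float32)) if len(q) else 0)
    m=(abs(X-.636)<.075)&(abs(Y-.071)<.075)&(abs(z-.15)<.004); q=P[m]
    A=np.c_[2*q[:,:2],np.ones(len(q))];s=np.linalg.lstsq(A,(q[:,:2]**2).sum(1),rcond=None)[0];print('rim',s[:2],np.sqrt(s[2]+s[0]**2+s[1]**2),q[:,2].mean())
print('tip',[ray('scene',258-0.0,283,zz).round(4) for zz in(.145,.16)])
print('tab',[ray('scene',273,262.5,zz).round(4) for zz in(.145,.15)], ray('top',215+388/4.8,115+167/4.8,.145).round(4))
print('tip top', ray('top',215+462/4.8,115+80/4.8,.16).round(4))
print('gapmark', cloud('scene',S['d'])[220+288//4,220+490//4].round(4))
go(.458,-.093,.2,0)
save(S['im'],'c_lid',(100,200,90,80),6)
E
```

```text
top 0.15 136 (array([ 0.649 , -0.0762]), -83.5, array([0.043, 0.055])) 0.1549
top 0.158 42 (array([ 0.6484, -0.0801]), 53.7, array([0.04 , 0.053])) 0.1589
top 0.175 88 (array([ 0.6506, -0.0783]), -16.6, array([0.014, 0.047])) 0.1819
boxtop ((0.6503230929374695, -0.078451007604599), (0.09054379910230637, 0.09575860947370529), 5.887889385223389)
lid 0.03 1278 (array([ 0.4059, -0.3269]), -78.1, array([0.114, 0.134])) ((0.40363609790802, -0.3268802762031555), 0.07197734713554382)
lid 0.06 160 (array([ 0.3983, -0.3275]), 25.3, array([0.017, 0.079])) ((0.3988564610481262, -0.3289673626422882), 0.039845649152994156)
ins 87 (array([0.4495, 0.2961]), 38.6, array([0.011, 0.049])) 0.14080216173214333
ins 95 (array([0.3923, 0.2528]), 37.0, array([0.011, 0.051])) 0.1387371176565484
puck ((0.4558541774749756, -0.09079675376415253), 0.0272428747266531) 0.02315382373151789
puck ((0.4805482029914856, 0.0034851583186537027), 0.026796218007802963) 0.0228212610597177
mug ((0.4192093312740326, 0.09877747297286987), 0.04744791239500046)
rim [0.63602394 0.07064811] 0.059827832139777194 0.150507769069132
sc
[... 896 characters left out ...]
7175, -0.09306322038173676), 0.028295060619711876) 0.02078780788081464
puck ((0.4808723032474518, -0.0004254168306943029), 0.028044987469911575) 0.021007244657406162
mug ((0.41943201422691345, 0.10421884059906006), 0.041944656521081924)
rim [0.63690306 0.06788768] 0.059877582307571245 0.1493265615370638Traceback (most recent call last):
  File "<stdin>", line 22, in <module>
  File "h.py", line 19, in ray
    r=R@np.array([(u-K[0,2])/K[0,0],(v-K[1,2])/K[1,1],1]); return t+r*(z-t[2])/r[2]
      ~^~~~~~~~~~~~~~~~~~~~~~~~~~~~~~~~~~~~~~~~~~~~~~~~~~
ValueError: matmul: Input operand 1 has a mismatch in its core dimension 0, with gufunc signature (n?,k),(k,m?)->(n?,m?) (size 3 is different from 4)
```

```bash
sed -i "s/;R=np.array(ci\['rotation'\]);t=/;R=rot(ci);t=/" h.py; cat >> h.py <<'E'
def rot(ci):
    from scipy.spatial.transform import Rotation as Ro
    R=np.array(ci['rotation']); return R if R.shape==(3,3) else Ro.from_quat(R).as_matrix()
E
python3 - <<'E'
from h import *
T=np.load('a_top.npz');S=np.load('a_scene.npz')
D=np.array([.6514,-.080])
def a(p): v=p[:2]-D; return p.round(4),np.degrees(np.arctan2(v[1],v[0])).round(1),np.hypot(*v).round(4)
for zz in(.142,.15,.157): print('tip',a(ray('scene',258,283,zz)),'tab',a(ray('scene',273,262.4,zz)), a(ray('top',215+388/4.8,115+167/4.8,zz)))
print('gapmark', cloud('scene',S['d'])[220+288//4,220+490//4].round(4))
for n,Z in(('top',T),('scene',S)):
  P=cloud(n,Z['d']);hsv=cv2.cvtColor(Z['im'],cv2.COLOR_RGB2HSV)
  m=(cv2.inRange(hsv,(0,170,90),(4,255,255))>0)&(np.hypot(P[...,0]-.65,P[...,1]+.08)<.06)
  v,u=np.nonzero(m);print(len(u),u.mean(),v.mean(),P[m].mean(0))
  m=(cv2.inRange(hsv,(4,120,90),(20,255,255))>0)&(np.hypot(P[...,0]-.4,P[...,1]+.329)<.07)&(P[...,2]>.03)
  q=P[m][:,:2]-[.3986,-.3292]; print('lugmarks',sorted(np.degrees(np.arctan2(q[:,1],q[:,0])).round().tolist()))
go(.457,-.092,.2,0)
E
```

```text
tip (array([ 0.6707, -0.0864,  0.142 ]), np.float64(-18.3), np.float64(0.0203)) tab (array([ 0.6263, -0.0491,  0.142 ]), np.float64(129.0), np.float64(0.0398)) (array([ 0.6324, -0.0479,  0.142 ]), np.float64(120.7), np.float64(0.0373))
tip (array([ 0.677 , -0.0871,  0.15  ]), np.float64(-15.6), np.float64(0.0266)) tab (array([ 0.6331, -0.0502,  0.15  ]), np.float64(121.5), np.float64(0.0349)) (array([ 0.6304, -0.0475,  0.15  ]), np.float64(122.8), np.float64(0.0386))
tip (array([ 0.6825, -0.0878,  0.157 ]), np.float64(-14.0), np.float64(0.0321)) tab (array([ 0.6391, -0.0513,  0.157 ]), np.float64(113.2), np.float64(0.0313)) (array([ 0.6288, -0.0472,  0.157 ]), np.float64(124.6), np.float64(0.0399))
gapmark [0.6967 0.0741 0.1041]
0 nan nan [nan nan nan]
lugmarks [-158.0, -156.0, -155.0, -154.0, -68.0, -67.0, -66.0, -65.0, 26.0, 26.0, 114.0, 116.0, 117.0]
26 274.2692307692308 263.65384615384613 [ 0.63430861 -0.04800535  0.14707995]
lugmarks [-152.0, -151.0, -151.0, -70.0, -69.0, -69.0, -68.0, -67.0, -66.0, -66.0, -64.0, -64.0, -64.0, -64.0, -63.0, -60.0, 21.0, 22.0, 22.0, 23.0, 23.0, 24.0, 24.0, 25.0, 25.0, 26.0, 27.0, 28.0, 29.0, 110.0, 112.0, 113.0, 113.0, 114.0, 114.0, 116.0, 116.0, 119.0, 119.0, 120.0]
clk 1.4 pos [ 0.2536 -0.5712  0.2501] jaw -66.1 shift mm [ 380.3 -355.5   50. ] turn -66.1 j7 -0.09 F [ 0.   0.8 -0.5] w 1.0<stdin>:10: RuntimeWarning: Mean of empty slice.
  ret = ret.dtype.type(ret / rcount)
  ret = um.true_divide(
```

Emit:
apply_moves([
  [0.029,-0.027,0,0,-1],
  [0.029,-0.027,0,0,-1],
  [0.029,-0.027,0,0,-1],
  [0.029,-0.027,0,0,-1],
  [0.029,-0.027,0,0,-1],
], squeeze=40)

```text
clock: 1.82
position: [0.3278, -0.3904, 0.2475]
ee_rot: [0.98, 0.2, -0.002, 0.001]
ft_force: [1.5, -0.6, 1.2]
grip_width: 0.999
```

Emit:
apply_moves([
  [0.029,-0.027,0,0,-1],
  [0.029,-0.027,0,0,-1],
  [0.029,-0.027,0,0,-1],
  [0.029,-0.027,0,0,-1],
  [0.029,-0.027,0.02,0,-1],
])

```text
clock: 2.23
position: [0.4103, -0.2038, 0.2322]
ee_rot: [0.98, 0.2, 0.001, 0.004]
ft_force: [1.7, -0.6, 1.0]
grip_width: 0.999
```

```bash
python3 - <<'E'
from h import *
go(.4565,-.092,.12,0)
E
```

```text
clk 2.23 pos [ 0.4103 -0.2038  0.2322] jaw -66.9 shift mm [ 86.3 -85.7 111.5] turn -66.9 j7 -0.81 F [ 1.7 -0.6  1. ] w 0.999
```

Emit:
apply_moves([
  [0.023,-0.023,0.022,0,-1],
  [0.023,-0.023,0.022,0,-1],
  [0.023,-0.023,0.022,0,-1],
  [0.018,-0.017,0.022,0,-1],
  [0,0,0.02,0,-1],
])

```text
clock: 2.65
position: [0.4628, -0.0781, 0.1234]
ee_rot: [0.979, 0.204, 0.006, 0.006]
ft_force: [-0.0, -0.5, 1.0]
grip_width: 1.0
```

```bash
python3 - <<'E'
from h import *
im,d=cam('scene');P=cloud('scene',d);q=P[(np.hypot(P[...,0]-.457,P[...,1]+.092)<.06)&(P[...,2]>.014)&(P[...,2]<.027)]
print(len(q),cv2.minEnclosingCircle(q[:,:2].astype(np.float32)))
go(.4565,-.092,.025,0)
E
```

```text
331 ((0.4562027156352997, -0.09326781332492828), 0.028927233070135117)
clk 2.7 pos [ 0.4601 -0.0798  0.1197] jaw -66.5 shift mm [-8.6  8.6 94.8] turn -66.5 j7 -1.16 F [-3.8  1.  -4.1] w 1.002
```

Emit:
apply_moves([
  [-0.007,0.007,0.02,0,-1],
  [0,0,0.025,0,-1],
  [0,0,0.022,0,-1],
  [0,0,0.008,0,-1],
  [0,0,0,0,-1],
])

```text
clock: 3.12
position: [0.4571, -0.0922, 0.0438]
ee_rot: [0.979, 0.204, 0.003, 0.006]
ft_force: [-0.3, -0.4, 1.0]
grip_width: 1.002
```

```bash
python3 - <<'E'
from h import *
go(.4565,-.0925,.025,0)
E
```

```text
clk 3.12 pos [ 0.4571 -0.0922  0.0438] jaw -66.5 shift mm [-0.7 -0.3 18.8] turn -66.5 j7 -1.21 F [-0.3 -0.4  1. ] w 1.002
```

Emit:
apply_moves([
  [0,0,0.01,0,-1],
  [0,0,0.007,0,-1],
  [0,0,0.002,0,-0.2],
  [0,0,0,0,1],
  [0,0,0,0,1],
])

```text
clock: 3.53
position: [0.4596, -0.0943, 0.0272]
ee_rot: [0.979, 0.202, 0.005, 0.008]
ft_force: [-11.1, 1.1, 21.8]
grip_width: 0.612
```

Emit:
apply_moves([
  [0,0,0,0,1],
  [0,0,0,0,1],
  [0,0,0,0,1],
  [0,0,-0.02,0,1],
  [0,0,-0.03,0,1],
])

```text
clock: 3.95
position: [0.4564, -0.0931, 0.0753]
ee_rot: [0.979, 0.203, 0.002, 0.006]
ft_force: [0.9, -1.1, -0.2]
grip_width: 0.608
```

```bash
python3 - <<'E'
from h import *
go(.6365,.0693,.24,None)
im,d=cam('scene'); save(im,'d',(150,150,260,200),3)
E
```

```text
clk 3.95 pos [ 0.4564 -0.0931  0.0753] jaw -66.6 shift mm [ 230.   -75.5 -165.3] turn None j7 -1.18 F [ 0.9 -1.1 -0.2] w 0.608
```

View pics/d.png

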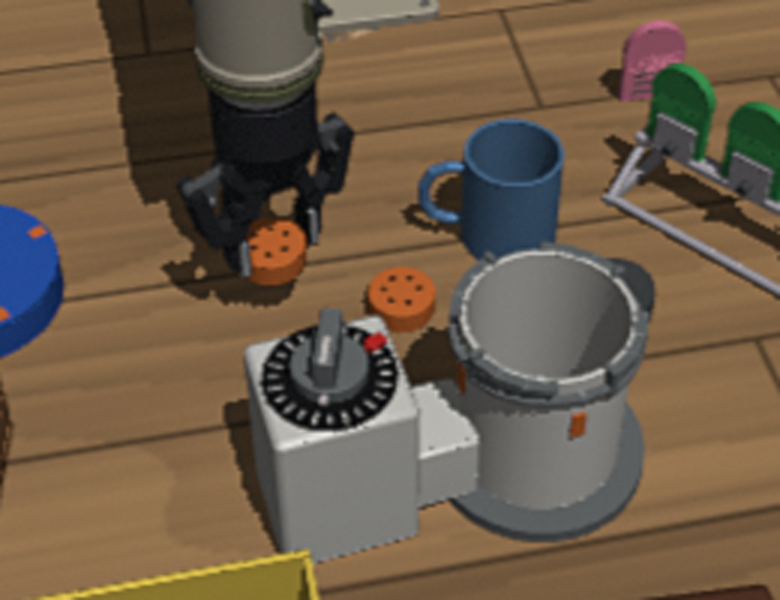

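The puck is held between the jaws (crop pixel (275,250)); the mug and the other puck haven't moved.

Emit:
apply_moves([
  [0,0,-0.04,0,1],
  [0,0,-0.04,0,1],
  [0.015,-0.005,-0.035,0,1],
  [0.03,-0.01,-0.02,0,1],
  [0.035,-0.011,-0.01,0,1],
])

```text
clock: 4.42
position: [0.5174, -0.0402, 0.2299]
ee_rot: [0.98, 0.198, 0.004, 0.009]
ft_force: [0.8, 0.0, -1.7]
grip_width: 0.613
```

Emit:
apply_moves([
  [0.035,-0.011,0,0,1],
  [0.035,-0.011,0,0,1],
  [0.035,-0.011,0,0,1],
  [0.02,-0.008,0,0,1],
  [0,0,0,0,1],
])

```text
clock: 4.83
position: [0.6261, 0.0545, 0.2354]
ee_rot: [0.98, 0.198, 0.01, 0.01]
ft_force: [-0.3, 0.8, -0.6]
grip_width: 0.608
```

```bash
python3 - <<'E'
from h import *
go(.6365,.0693,.13,None)
E
```

```text
clk 4.83 pos [0.6261 0.0545 0.2354] jaw -67.2 shift mm [ 13.6 -12.1 105.4] turn None j7 -1.51 F [-0.3  0.8 -0.6] w 0.608
```

Emit:
apply_moves([
  [0.013,-0.012,0,0,1],
  [0,0,0.01,0,1],
  [0,0,0.03,0,1],
  [0,0,0.025,0,1],
  [0,0,0,0,1],
])

```text
clock: 5.25
position: [0.6362, 0.0716, 0.1684]
ee_rot: [0.98, 0.199, 0.011, 0.009]
ft_force: [-1.6, -0.2, -1.6]
grip_width: 0.607
```

```bash
python3 - <<'E'
from h import *
go(.6365,.0693,.125,None)
E
```

```text
clk 5.25 pos [0.6362 0.0716 0.1684] jaw -67.1 shift mm [-1.4  1.3 43.5] turn None j7 -1.56 F [-1.6 -0.2 -1.6] w 0.607
```

Emit:
apply_moves([
  [-0.001,0.002,0.02,0,1],
  [0,0,0.018,0,1],
  [0,0,0.004,0,1],
  [0,0,0,0,1],
  [0,0,0,0,-0.6],
])

```text
clock: 5.67
position: [0.637, 0.0664, 0.1292]
ee_rot: [0.98, 0.198, 0.012, 0.01]
ft_force: [-0.2, 0.2, 0.4]
grip_width: 0.734
```

Emit:
apply_moves([
  [0,0,0,0,-0.6],
  [0,0,0,0,-0.6],
  [0,0,0,0,-0.6],
  [0,0,-0.03,0,-0.6],
  [0,0,-0.04,0,-0.6],
])

```text
clock: 6.08
position: [0.6334, 0.0665, 0.1987]
ee_rot: [0.98, 0.198, 0.009, 0.01]
ft_force: [-0.2, -1.3, 1.1]
grip_width: 0.801
```

Emit:
apply_moves([
  [0,0,-0.04,0,-0.6],
  [-0.02,0,-0.03,0,-1],
  [-0.04,-0.01,0,0,-1],
  [-0.036,-0.02,0,0,-1],
  [-0.03,-0.02,0,0,-1],
])

```text
clock: 6.5
position: [0.4996, 0.0656, 0.2789]
ee_rot: [0.98, 0.197, 0.018, 0.01]
ft_force: [-0.4, 0.4, 2.6]
grip_width: 1.001
```

```bash
python3 - <<'E'
from h import *
go(.4515,.2975,.24,127)
im,d=cam('top');P=cloud('top',d)
hsv=cv2.cvtColor(im,cv2.COLOR_RGB2HSV)
m=(cv2.inRange(hsv,(4,120,40),(20,255,255))>0)&(np.hypot(P[...,0]-.636,P[...,1]-.07)<.055)
q=P[m];print(len(q),q.mean(0),q.std(0))
save(im,'e',(200,80,160,130),4)
E
```

```text
clk 6.5 pos [0.4996 0.0656 0.2789] jaw -67.3 shift mm [  43.9 -233.4   34.2] turn -14.3 j7 -1.44 F [-0.4  0.4  2.6] w 1.001
0 [nan nan nan] [nan nan nan]<stdin>:6: RuntimeWarning: Mean of empty slice.
  ret = um.true_divide(
  ret = _var(a, axis=axis, dtype=dtype, out=out, ddof=ddof,
  arrmean = um.true_divide(arrmean, div, out=arrmean,
  ret = um.true_divide(
```

View pics/e.png

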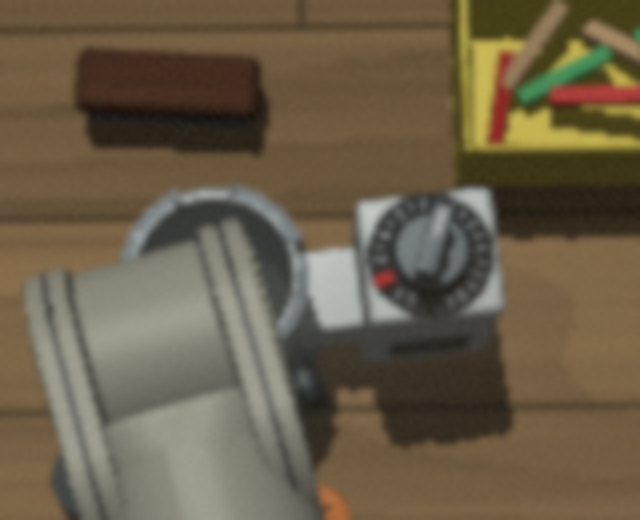

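The arm hides the pot (crop pixel (215,260)) in this view. I'll look again from over the rack.

Emit:
apply_moves([
  [0.005,-0.038,0,-7,-1],
  [0.006,-0.038,0,-7,-1],
  [0.01,-0.038,0.005,0,-1],
  [0.01,-0.038,0.01,0,-1],
  [0.01,-0.036,0.01,0,-1],
])

```text
clock: 6.97
position: [0.4269, 0.2453, 0.2532]
ee_rot: [0.949, 0.315, 0.021, 0.018]
ft_force: [1.5, 0.3, -0.4]
grip_width: 1.001
```

```bash
python3 - <<'E'
from h import *
go(.4515,.2975,.2,127)
im,d=cam('top');P=cloud('top',d)
hsv=cv2.cvtColor(im,cv2.COLOR_RGB2HSV)
m=(cv2.inRange(hsv,(4,120,40),(20,255,255))>0)&(np.hypot(P[...,0]-.636,P[...,1]-.07)<.055)
q=P[m];print(len(q),q.mean(0),q.std(0),q[:,2].min(),q[:,2].max())
E
```

```text
clk 6.97 pos [0.4269 0.2453 0.2532] jaw -53.3 shift mm [ 49.5 -29.6  53.3] turn -0.3 j7 -1.63 F [ 1.5  0.3 -0.4] w 1.001
203 [0.62734925 0.0653416  0.04065443] [0.01118895 0.01324931 0.00315408] 0.018189887822445128 0.047393903755883704
```

Emit:
apply_moves([
  [0.022,-0.013,0.005,0,-1],
  [0.018,-0.011,0.01,0,-1],
  [0.007,-0.004,0.02,0,-1],
  [0,0,0.02,0,-1],
  [0,0,0,0,-1],
])

```text
clock: 7.43
position: [0.4441, 0.3114, 0.1991]
ee_rot: [0.946, 0.324, 0.024, 0.016]
ft_force: [-0.5, -0.5, -0.8]
grip_width: 1.0
```

```bash
python3 - <<'E'
from h import *
go(.4515,.2975,.112,127)
im,d=cam('scene');P=cloud('scene',d);hsv=cv2.cvtColor(im,cv2.COLOR_RGB2HSV)
for c in((.4515,.2975),(.394,.254)):
    m=(cv2.inRange(hsv,(45,90,30),(80,255,255))>0)&(np.hypot(P[...,0]-c[0],P[...,1]-c[1])<.045)&(P[...,2]>.05);q=P[m];print(pca(q[:,:2]),q[:,2].max())
save(im,'f',(280,80,220,200),3)
E
```

```text
clk 7.43 pos [0.4441 0.3114 0.1991] jaw -52.2 shift mm [-5.8 11.4 87.6] turn 0.8 j7 -1.82 F [-0.5 -0.5 -0.8] w 1.0
(array([0.4571, 0.2968]), 39.2, array([0.01 , 0.058])) 0.13590778304517803
(array([0.3985, 0.252 ]), 38.3, array([0.009, 0.057])) 0.13424953656324756
```

View pics/f.png

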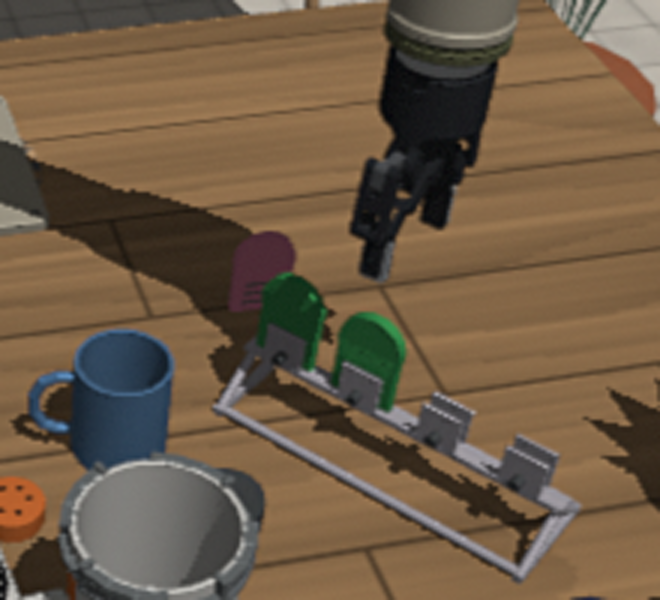

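The open jaws straddle the line of the second green insole (crop (370,355)). The first insole (290,315), the mug and the pink insole haven't moved. Correcting, then descending.

Emit:
apply_moves([
  [-0.005,0.011,0.01,0.8,-1],
  [0,0,0.02,0,-1],
  [0,0,0.02,0,-1],
  [0,0,0.01,0,-1],
  [0,0,0,0,-1],
])

```text
clock: 7.9
position: [0.455, 0.2956, 0.1451]
ee_rot: [0.949, 0.314, 0.03, 0.017]
ft_force: [-0.7, -0.3, 0.7]
grip_width: 1.002
```

```bash
cat >> h.py <<'E'
def tilt():
    o,R=tcp(); print('tool z',R[:,2].round(3),'j',o['joint_pos'].round(2))
E
python3 - <<'E'
from h import *
go(.452,.299,.112,127); tilt()
E
```

```text
clk 7.9 pos [0.455  0.2956 0.1451] jaw -53.4 shift mm [-1.9 -6.2 32.7] turn -0.4 j7 -1.86 F [-0.7 -0.3  0.7] w 1.002
tool z [ 0.067 -0.013 -0.998] j [ 0.05  0.32 -0.86  1.81  0.33  1.1  -1.86]
```

Emit:
apply_moves([
  [-0.002,-0.006,0.01,0,-1],
  [0,0,0.01,0,-1],
  [0,0,0.01,0,-1],
  [0,0,0.003,0,-1],
  [0,0,0,0,-1],
])

```text
clock: 8.32
position: [0.4536, 0.2983, 0.1118]
ee_rot: [0.949, 0.313, 0.032, 0.017]
ft_force: [-0.7, -0.2, 0.0]
grip_width: 1.0
```

```bash
python3 - <<'E'
from h import *
go(.452,.299,.112,127); tilt()
E
```

```text
clk 8.32 pos [0.4536 0.2983 0.1118] jaw -53.6 shift mm [-0.8 -1.5 -0.3] turn -0.6 j7 -1.9 F [-0.7 -0.2  0. ] w 1.0
tool z [ 0.071 -0.012 -0.997] j [ 0.02  0.36 -0.84  1.85  0.38  1.04 -1.9 ]
```

Close the jaws and lift slowly.

Emit:
apply_moves([
  [0,0,0,0,1],
  [0,0,0,0,1],
  [0,0,0,0,1],
  [0,0,0,0,1],
  [0,0,0,0,1],
], squeeze=40)

```text
clock: 8.73
position: [0.4539, 0.2991, 0.1128]
ee_rot: [0.949, 0.313, 0.033, 0.017]
ft_force: [0.1, 0.6, -0.2]
grip_width: 0.3
```

Emit:
apply_moves([
  [0,0,0,0,1],
  [0,0,0,0,1],
  [0,0,-0.01,0,1],
  [0,0,-0.02,0,1],
  [0,0,-0.03,0,1],
])

```text
clock: 9.15
position: [0.4456, 0.2999, 0.1701]
ee_rot: [0.949, 0.314, 0.028, 0.015]
ft_force: [0.9, -1.1, -0.3]
grip_width: 0.11
```

Emit:
apply_moves([
  [0,0,-0.03,0,1],
  [0,0,-0.03,0,1],
  [0,0,-0.02,0,1],
  [0,0,-0.01,0,1],
  [0,0,0,0,1],
])

```text
clock: 9.57
position: [0.4397, 0.3023, 0.2719]
ee_rot: [0.948, 0.315, 0.031, 0.015]
ft_force: [0.5, -0.5, -1.1]
grip_width: 0.117
```

```bash
python3 - <<'E'
from h import *
go(.6365,.0693,.25,None); tilt()
E
```

```text
clk 9.57 pos [0.4397 0.3023 0.2719] jaw -53.3 shift mm [ 16.8 303.   37.5] turn None j7 -1.77 F [ 0.5 -0.5 -1.1] w 0.117
tool z [ 0.069 -0.009 -0.998] j [ 0.11  0.17 -0.91  1.67  0.2   1.32 -1.77]
```

Emit:
apply_moves([
  [0.002,0.02,0,0,1],
  [0.002,0.036,0.002,0,1],
  [0.002,0.036,0.002,0,1],
  [0.002,0.036,0.002,0,1],
  [0.002,0.036,0.002,0,1],
])

```text
clock: 9.98
position: [0.544, 0.1809, 0.2699]
ee_rot: [0.946, 0.323, 0.031, 0.015]
ft_force: [0.8, 1.0, -0.8]
grip_width: 0.111
```

Emit:
apply_moves([
  [0.002,0.036,0.002,0,1],
  [0.002,0.036,0.002,0,1],
  [0.002,0.03,0.002,0,1],
  [0.002,0.015,0.002,0,1],
  [0,0,0,0,1],
])

```text
clock: 10.4
position: [0.6275, 0.0779, 0.2584]
ee_rot: [0.948, 0.318, 0.026, 0.016]
ft_force: [-0.1, -0.1, -0.0]
grip_width: 0.11
```

```bash
python3 - <<'E'
from h import *
go(.6365,.0693,.15,None); tilt()
E
```

```text
clk 10.4 pos [0.6275 0.0779 0.2584] jaw -53.0 shift mm [ -2.3   7.2 108.9] turn None j7 -1.32 F [-0.1 -0.1 -0. ] w 0.11
tool z [ 0.06  -0.014 -0.998] j [ 0.34  0.39 -0.72  1.45  0.29  1.35 -1.32]
```

Emit:
apply_moves([
  [-0.002,0.006,0.01,0,1],
  [0,0,0.025,0,1],
  [0,0,0.025,0,1],
  [0,0,0.025,0,1],
  [0,0,0.015,0,1],
])

```text
clock: 10.82
position: [0.6339, 0.0749, 0.1532]
ee_rot: [0.947, 0.32, 0.027, 0.015]
ft_force: [-0.5, 0.6, -1.0]
grip_width: 0.111
```

Emit:
apply_moves([
  [0,0,0,0,1],
  [0,0,0,0,0.5],
  [0,0,0,0,0.2],
  [0,0,0,0,0.2],
  [0,0,0,0,0.2],
])

```text
clock: 11.23
position: [0.6298, 0.0792, 0.1498]
ee_rot: [0.946, 0.324, 0.024, 0.014]
ft_force: [-0.0, -0.4, 0.5]
grip_width: 0.401
```

```bash
python3 - <<'E'
from h import *
go(.394,.2555,.25,127); tilt()
E
```

```text
clk 11.23 pos [0.6298 0.0792 0.1498] jaw -52.2 shift mm [ -74.2 -279.4 -114.7] turn 0.8 j7 -1.36 F [-0.  -0.4  0.5] w 0.401
tool z [ 0.055 -0.01  -0.998] j [ 0.33  0.48 -0.7   1.58  0.36  1.16 -1.36]
```

Emit:
apply_moves([
  [0,0,-0.03,0,0.2],
  [0,0,-0.04,0,0.2],
  [0,0,-0.03,0,-0.5],
  [-0.005,-0.02,-0.01,0,-1],
  [-0.009,-0.035,0,0,-1],
])

```text
clock: 11.65
position: [0.582, 0.1114, 0.2648]
ee_rot: [0.947, 0.32, 0.027, 0.014]
ft_force: [-0.1, 1.3, 0.6]
grip_width: 0.806
```

Emit:
apply_moves([
  [-0.009,-0.035,0,0,-1],
  [-0.009,-0.035,0,0,-1],
  [-0.009,-0.035,0,0,-1],
  [-0.009,-0.035,0,0,-1],
  [-0.007,-0.03,0,0,-1],
])

```text
clock: 12.07
position: [0.441, 0.2261, 0.2616]
ee_rot: [0.947, 0.319, 0.034, 0.016]
ft_force: [0.1, 0.7, -0.2]
grip_width: 0.996
```

```bash
python3 - <<'E'
from h import *
go(.394,.2555,.2,127); tilt()
im,d=cam('top'); save(im,'g',(200,100,130,110),4)
P=cloud('top',d);m=(np.hypot(P[...,0]-.636,P[...,1]-.07)<.05);hsv=cv2.cvtColor(im,cv2.COLOR_RGB2HSV);g=m&(cv2.inRange(hsv,(45,60,20),(85,255,255))>0)
print(g.sum(),P[g].mean(0),P[g].max(0))
E
```

```text
clk 12.07 pos [0.441  0.2261 0.2616] jaw -52.9 shift mm [-22.9 -55.   57.7] turn 0.1 j7 -1.56 F [ 0.1  0.7 -0.2] w 0.996
tool z [ 0.074 -0.009 -0.997] j [ 0.28  0.05 -0.89  1.79  0.09  1.27 -1.56]
116 [0.62931016 0.0731715  0.10235837] [0.67178802 0.09274435 0.12760353]
```

View pics/g.png

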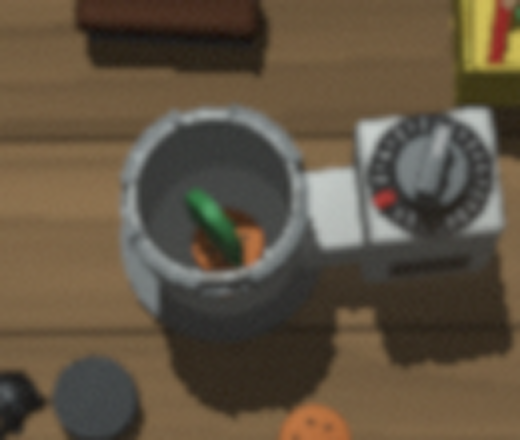

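The first insole stands upright in the pot on the orange puck (crop (212,225)), its top below the rim. The next one goes in about 25 mm to the side.

Emit:
apply_moves([
  [-0.009,-0.022,0.005,0,-1],
  [-0.009,-0.02,0.02,0,-1],
  [-0.005,-0.01,0.025,0,-1],
  [0,0,0.015,0,-1],
  [0,0,0,0,-1],
])

```text
clock: 12.53
position: [0.3893, 0.2637, 0.1973]
ee_rot: [0.944, 0.326, 0.041, 0.018]
ft_force: [-0.9, -0.4, -0.3]
grip_width: 0.998
```

```bash
python3 - <<'E'
from h import *
go(.394,.2545,.112,127); tilt()
im,d=cam('scene');P=cloud('scene',d);hsv=cv2.cvtColor(im,cv2.COLOR_RGB2HSV)
c=(.394,.254)
m=(cv2.inRange(hsv,(45,90,30),(80,255,255))>0)&(np.hypot(P[...,0]-c[0],P[...,1]-c[1])<.045)&(P[...,2]>.05);q=P[m];print(pca(q[:,:2]),q[:,2].max())
E
```

```text
clk 12.53 pos [0.3893 0.2637 0.1973] jaw -52.0 shift mm [-7.7  5.  85.4] turn 1.0 j7 -1.68 F [-0.9 -0.4 -0.3] w 0.998
tool z [ 0.09  -0.007 -0.996] j [ 0.22  0.04 -0.95  1.94  0.11  1.12 -1.68]
(array([0.3983, 0.2522]), 38.4, array([0.009, 0.057])) 0.1350131376621213
```

Emit:
apply_moves([
  [-0.007,0.005,0.015,1,-1],
  [0,0,0.02,0,-1],
  [0,0,0.02,0,-1],
  [0,0,0.01,0,-1],
  [0,0,0,0,-1],
])

```text
clock: 13.0
position: [0.3989, 0.2572, 0.1397]
ee_rot: [0.947, 0.316, 0.048, 0.017]
ft_force: [-0.6, -1.3, 0.5]
grip_width: 1.003
```

```bash
python3 - <<'E'
from h import *
go(.3953,.2544,.112,127); tilt()
E
```

```text
clk 13.0 pos [0.3989 0.2572 0.1397] jaw -53.2 shift mm [-6.8 -1.6 27.2] turn -0.2 j7 -1.77 F [-0.6 -1.3  0.5] w 1.003
tool z [ 0.101 -0.002 -0.995] j [ 0.19  0.13 -0.94  2.01  0.21  1.   -1.77]
```

Emit:
apply_moves([
  [-0.006,-0.002,0.009,0,-1],
  [0,0,0.009,0,-1],
  [0,0,0.007,0,-1],
  [0,0,0.001,0,-1],
  [0,0,0,0,0],
])

```text
clock: 13.42
position: [0.3975, 0.256, 0.1147]
ee_rot: [0.947, 0.316, 0.05, 0.017]
ft_force: [-0.3, -0.1, -0.4]
grip_width: 0.882
```

Emit:
apply_moves([
  [0,0,0,0,1],
  [0,0,0,0,1],
  [0,0,0,0,1],
  [0,0,0,0,1],
  [0,0,0,0,1],
])

```text
clock: 13.83
position: [0.398, 0.2566, 0.1158]
ee_rot: [0.947, 0.316, 0.051, 0.017]
ft_force: [-0.1, 0.3, -0.7]
grip_width: 0.143
```

Emit:
apply_moves([
  [0,0,-0.01,0,1],
  [0,0,-0.03,0,1],
  [0,0,-0.03,0,1],
  [0,0,-0.03,0,1],
  [0,0,-0.02,0,1],
])

```text
clock: 14.25
position: [0.3799, 0.2578, 0.2353]
ee_rot: [0.947, 0.318, 0.045, 0.013]
ft_force: [0.9, 1.6, -0.1]
grip_width: 0.11
```

```bash
python3 - <<'E'
from h import *
go(.651,.049,.26,127); tilt()
E
```

```text
clk 14.25 pos [0.3799 0.2578 0.2353] jaw -53.0 shift mm [9.080e+01 3.308e+02 2.000e-01] turn 0.0 j7 -1.61 F [ 0.9  1.6 -0.1] w 0.11
tool z [ 0.094  0.003 -0.996] j [ 0.26 -0.06 -0.94  1.92  0.01  1.19 -1.61]
```

Emit:
apply_moves([
  [0.006,0.02,-0.01,0,1],
  [0.009,0.035,-0.005,0,1],
  [0.009,0.035,0,0,1],
  [0.009,0.035,0,0,1],
  [0.009,0.035,0,0,1],
])

```text
clock: 14.67
position: [0.509, 0.1608, 0.2734]
ee_rot: [0.944, 0.326, 0.052, 0.016]
ft_force: [1.7, 0.7, -0.8]
grip_width: 0.112
```

Emit:
apply_moves([
  [0.009,0.035,0,0,1],
  [0.009,0.035,0,0,1],
  [0.009,0.035,0,0,1],
  [0.009,0.03,0,0,1],
  [0.006,0.015,0,0,1],
])

```text
clock: 15.08
position: [0.6413, 0.0578, 0.2879]
ee_rot: [0.945, 0.323, 0.052, 0.017]
ft_force: [0.3, -0.7, -1.0]
grip_width: 0.115
```

```bash
python3 - <<'E'
from h import *
go(.649,.051,.15,127); tilt()
E
```

```text
clk 15.08 pos [0.6413 0.0578 0.2879] jaw -52.4 shift mm [-10.1   0.9 137.9] turn 0.6 j7 -1.25 F [ 0.3 -0.7 -1. ] w 0.115
tool z [ 0.109  0.001 -0.994] j [ 0.38  0.36 -0.72  1.42  0.27  1.34 -1.25]
```

Emit:
apply_moves([
  [-0.01,0,0.02,0,1],
  [0,0,0.03,0,1],
  [0,0,0.03,0,1],
  [0,0,0.02,0,1],
  [0,0,0,0,1],
])

```text
clock: 15.5
position: [0.6492, 0.0454, 0.1851]
ee_rot: [0.946, 0.319, 0.053, 0.017]
ft_force: [-0.3, 0.0, -0.9]
grip_width: 0.112
```

```bash
python3 - <<'E'
from h import *
go(.646,.051,.15,127); tilt()
E
```

```text
clk 15.5 pos [0.6492 0.0454 0.1851] jaw -52.9 shift mm [-2.3 -8.7 34.6] turn 0.1 j7 -1.28 F [-0.3  0.  -0.9] w 0.112
tool z [ 0.112  0.002 -0.994] j [ 0.38  0.44 -0.69  1.55  0.33  1.15 -1.28]
```

Emit:
apply_moves([
  [-0.002,-0.008,0.008,0,1],
  [0,0,0.012,0,1],
  [0,0,0.01,0,1],
  [0,0,0,0,1],
  [0,0,0,0,0.6],
])

```text
clock: 15.92
position: [0.6471, 0.0503, 0.1559]
ee_rot: [0.946, 0.319, 0.054, 0.017]
ft_force: [0.4, 0.2, 0.4]
grip_width: 0.198
```

Emit:
apply_moves([
  [0,0,0,0,0.4],
  [0,0,0,0,0.4],
  [0,0,0,0,0.4],
  [0,0,-0.02,0,0.4],
  [0,0,-0.03,0,0.4],
])

```text
clock: 16.33
position: [0.6405, 0.0492, 0.2038]
ee_rot: [0.946, 0.318, 0.051, 0.016]
ft_force: [0.7, -0.3, -0.3]
grip_width: 0.302
```

Emit:
apply_moves([
  [0,0,-0.04,0,0.4],
  [0,0,-0.04,0,0.4],
  [-0.02,0,-0.01,0,0.4],
  [-0.03,0,0,0,-0.5],
  [-0.03,0,0,0,-1],
])

```text
clock: 16.75
position: [0.5693, 0.0056, 0.2988]
ee_rot: [0.945, 0.322, 0.058, 0.016]
ft_force: [0.2, -0.8, 0.2]
grip_width: 0.575
```

```bash
python3 - <<'E'
from h import *
go(.3986,-.3292,.2,115.2); tilt()
E
```

```text
clk 16.75 pos [0.5693 0.0056 0.2988] jaw -52.5 shift mm [-348.3  154.9   75.4] turn 12.3 j7 -1.09 F [ 0.2 -0.8  0.2] w 0.575
tool z [ 0.12   0.007 -0.993] j [ 0.56  0.16 -0.73  1.61  0.13  1.29 -1.09]
```

Emit:
apply_moves([
  [-0.023,0.01,0.001,0,-1],
  [-0.023,0.01,0.001,0,-1],
  [-0.023,0.01,0.001,0,-1],
  [-0.023,0.01,0.001,0,-1],
  [-0.023,0.01,0.001,0,-1],
])

```text
clock: 17.17
position: [0.5063, -0.1062, 0.2906]
ee_rot: [0.944, 0.324, 0.061, 0.02]
ft_force: [0.5, -0.6, -0.9]
grip_width: 1.003
```

Emit:
apply_moves([
  [-0.023,0.01,0.001,0,-1],
  [-0.023,0.01,0.001,0,-1],
  [-0.023,0.01,0.001,0,-1],
  [-0.023,0.01,0.001,0,-1],
  [-0.023,0.01,0.001,0,-1],
])

```text
clock: 17.58
position: [0.4446, -0.2211, 0.2811]
ee_rot: [0.943, 0.325, 0.064, 0.023]
ft_force: [0.9, -1.2, -0.1]
grip_width: 1.001
```

```bash
python3 - <<'E'
from h import *
im,d=cam('top'); save(im,'i',(100,100,320,240),2.4); go(.3986,-.3292,.2,115.2); tilt()
P=cloud('top',d);hsv=cv2.cvtColor(im,cv2.COLOR_RGB2HSV);g=(np.hypot(P[...,0]-.636,P[...,1]-.07)<.055)&(cv2.inRange(hsv,(45,60,20),(85,255,255))>0)
print(g.sum(),P[g].max(0))
X,Y,z=P[...,0],P[...,1],P[...,2];q=P[(np.hypot(X-.4,Y+.33)<.08)&(z>.055)&(z<.075)];print('lidbar',len(q),pca(q[:,:2]) if len(q) else 0)
E
```

```text
clk 17.63 pos [ 0.4419 -0.2262  0.2805] jaw -52.6 shift mm [-105.2   48.5   74.4] turn 12.2 j7 -0.46 F [-2.8 -5.3 -0.3] w 1.003
tool z [ 0.133 -0.004 -0.991] j [ 0.91 -0.03 -0.48  1.81 -0.07  1.23 -0.46]
240 [0.67894339 0.09260654 0.12915411]
lidbar 0 0
```

View pics/i.png

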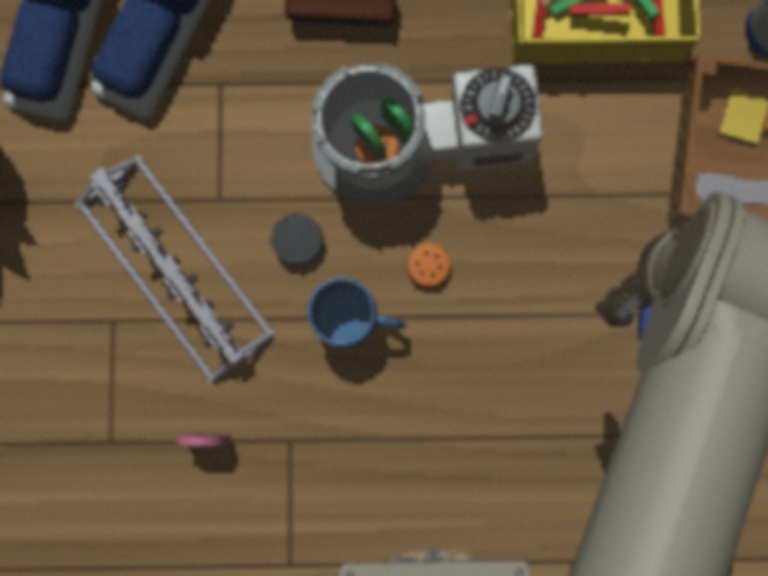

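Both green insoles are inside the pot (picture (368,132) and (398,120)) and the rack is empty. The tool has picked up about 7.6° of tilt, so before gripping the lid I'll try some free-air motions to find out what removes it.

Emit:
apply_moves([
  [0,0,0,7,-1],
  [0,0,0,7,-1],
  [0,0,0,7,-1],
  [0,0,0,7,-1],
  [0,0,0,7,-1],
])

```text
clock: 18.05
position: [0.4406, -0.2293, 0.283]
ee_rot: [0.998, 0.017, 0.068, 0.005]
ft_force: [-0.2, 0.2, 0.3]
grip_width: 0.998
```

Emit:
apply_moves([
  [0,0,0,-7,-1],
  [0,0,0,-7,-1],
  [0,0,0,-7,-1],
  [0,0,0,-7,-1],
  [0,0,0,0,-1],
])

```text
clock: 18.47
position: [0.4419, -0.2283, 0.2861]
ee_rot: [0.964, 0.255, 0.066, 0.023]
ft_force: [0.5, -0.7, -0.7]
grip_width: 0.997
```

Emit:
apply_moves([
  [0.002,0,0,0,-1],
  [0.0,0,0,0,-1],
  [0,0,0,0,-1],
  [0,0,0,0,-1],
  [0,0,0,0,-1],
])

```text
clock: 18.88
position: [0.4444, -0.2266, 0.2875]
ee_rot: [0.966, 0.249, 0.067, 0.023]
ft_force: [-0.0, -0.0, 0.2]
grip_width: 1.001
```

Emit:
apply_moves([
  [0,0,-0.01,0,-1],
  [0,0,-0.01,0,-1],
  [0,0,-0.01,0,-1],
  [0,0,-0.01,0,-1],
  [0,0,-0.01,0,-1],
])

```text
clock: 19.3
position: [0.4362, -0.2257, 0.3405]
ee_rot: [0.966, 0.248, 0.066, 0.023]
ft_force: [-1.2, -0.1, 0.1]
grip_width: 1.003
```

Emit:
apply_moves([
  [0,0,0.01,0,-1],
  [0,0,0.01,0,-1],
  [0,0,0.01,0,-1],
  [0,0,0.01,0,-1],
  [0,0,0.01,0,-1],
])

```text
clock: 19.72
position: [0.4451, -0.2275, 0.2944]
ee_rot: [0.966, 0.247, 0.069, 0.026]
ft_force: [-0.3, 0.5, -0.4]
grip_width: 1.0
```

```bash
python3 - <<'E'
from h import *
from scipy.spatial.transform import Rotation as Ro
go(.3986,-.3292,.2,115.2); tilt()
E
```

```text
clk 19.72 pos [ 0.4451 -0.2275  0.2944] jaw -61.6 shift mm [-100.7   59.1   88.2] turn 3.2 j7 -0.62 F [-0.3  0.5 -0.4] w 1.0
tool z [ 0.147 -0.016 -0.989] j [ 0.91 -0.04 -0.48  1.8  -0.07  1.24 -0.62]
```

Emit:
apply_moves([
  [0,0,-0.04,0,-1],
  [0,0,0,0,-1],
  [0,0,0,0,-1],
  [0,0,0,0,-1],
  [0,0,0,0,-1],
])

```text
clock: 20.13
position: [0.4374, -0.2258, 0.3264]
ee_rot: [0.966, 0.247, 0.065, 0.022]
ft_force: [0.4, 1.1, 0.1]
grip_width: 0.999
```

Emit:
apply_moves([
  [0,0,0.04,0,-1],
  [0,0,0,0,-1],
  [0,0,0,0,-1],
  [0,0,0,0,-1],
  [0,0,0,0,-1],
])

```text
clock: 20.55
position: [0.4435, -0.2263, 0.2879]
ee_rot: [0.966, 0.247, 0.066, 0.022]
ft_force: [0.4, 0.0, 0.2]
grip_width: 1.0
```

Emit:
apply_moves([
  [0.023,0.033,0,0,-1],
  [0,0,0,0,-1],
  [0,0,0,0,-1],
  [0,0,0,0,-1],
  [0,0,0,0,-1],
])

```text
clock: 20.97
position: [0.4796, -0.2456, 0.2941]
ee_rot: [0.967, 0.247, 0.065, 0.021]
ft_force: [-0.2, -0.5, 0.3]
grip_width: 1.0
```

Emit:
apply_moves([
  [-0.023,-0.033,0,0,-1],
  [0,0,0,0,-1],
  [0,0,0,0,-1],
  [0,0,0,0,-1],
  [0,0,0,0,-1],
])

```text
clock: 21.38
position: [0.44, -0.2261, 0.2888]
ee_rot: [0.967, 0.246, 0.064, 0.021]
ft_force: [0.4, 0.2, 0.4]
grip_width: 1.002
```

Emit:
apply_moves([
  [0.033,-0.023,0,0,-1],
  [0,0,0,0,-1],
  [0,0,0,0,-1],
  [0,0,0,0,-1],
  [0,0,0,0,-1],
])

```text
clock: 21.8
position: [0.4612, -0.1902, 0.2948]
ee_rot: [0.967, 0.246, 0.067, 0.024]
ft_force: [-0.5, -0.4, 0.7]
grip_width: 1.003
```

Emit:
apply_moves([
  [-0.033,0.023,0,0,-1],
  [0,0,0,0,-1],
  [0,0,0,0,-1],
  [0,0,0,0,-1],
  [0,0,0,0,-1],
])

```text
clock: 22.22
position: [0.443, -0.2293, 0.2934]
ee_rot: [0.967, 0.245, 0.068, 0.024]
ft_force: [0.7, 0.7, -0.4]
grip_width: 1.003
```

```bash
python3 - <<'E'
from h import *
from scipy.spatial.transform import Rotation as Ro
for q in ([.966,.247,.069,.026],):print(Ro.from_quat(q).as_matrix()[:,2])
go(.3986,-.3292,.2,115.2); tilt()
E
```

```text
[ 0.14621019 -0.01615243 -0.98912167]
clk 22.22 pos [ 0.443  -0.2293  0.2934] jaw -61.8 shift mm [-97.5  59.4  87.4] turn 3.0 j7 -0.62 F [ 0.7  0.7 -0.4] w 1.003
tool z [ 0.142 -0.013 -0.99 ] j [ 0.92 -0.04 -0.49  1.8  -0.07  1.25 -0.62]
```

Emit:
apply_moves([
  [0.023,0.033,0,0,-1],
  [-0.023,-0.033,0,0,-1],
  [0.023,0.033,0,0,-1],
  [-0.023,-0.033,0,0,-1],
  [0,0,0,0,-1],
])

```text
clock: 22.63
position: [0.4388, -0.2275, 0.2507]
ee_rot: [0.969, 0.246, 0.033, -0.021]
ft_force: [0.9, -0.3, 2.4]
grip_width: 0.999
```

Emit:
apply_moves([
  [0.023,0.033,0,0,-1],
  [-0.023,-0.033,0,0,-1],
  [0.023,0.033,0,0,-1],
  [-0.023,-0.033,0,0,-1],
  [0,0,0,0,-1],
])

```text
clock: 23.05
position: [0.4326, -0.222, 0.1988]
ee_rot: [0.966, 0.246, -0.005, -0.076]
ft_force: [1.9, 0.5, 0.8]
grip_width: 1.002
```

Emit:
apply_moves([
  [0,0,-0.04,0,-1],
  [0,0,0,0,-1],
  [0,0,0.04,0,-1],
  [0,0,0,0,-1],
  [0,0,0,0,-1],
])

```text
clock: 23.47
position: [0.4313, -0.2197, 0.1921]
ee_rot: [0.966, 0.246, -0.009, -0.084]
ft_force: [-0.2, 0.8, 2.2]
grip_width: 1.002
```

Emit:
apply_moves([
  [0,0,-0.04,0,-1],
  [0,0,0,0,-1],
  [0,0,0.04,0,-1],
  [0,0,0,0,-1],
  [0,0,0,0,-1],
])

```text
clock: 23.88
position: [0.4346, -0.2211, 0.2022]
ee_rot: [0.966, 0.247, -0.006, -0.08]
ft_force: [0.7, -0.0, 2.4]
grip_width: 0.999
```

Emit:
apply_moves([
  [0,0,-0.04,0,-1],
  [0,0,0.04,0,-1],
  [0,0,-0.04,0,-1],
  [0,0,0.04,0,-1],
  [0,0,0,0,-1],
])

```text
clock: 24.3
position: [0.4252, -0.2174, 0.2055]
ee_rot: [0.965, 0.247, -0.018, -0.088]
ft_force: [-1.1, -0.0, -1.2]
grip_width: 1.0
```

Emit:
apply_moves([
  [0.02,0.03,-0.02,0,-1],
  [0,0,0,0,-1],
  [-0.02,-0.03,0.02,0,-1],
  [0,0,0,0,-1],
  [0,0,0,0,-1],
])

```text
clock: 24.72
position: [0.4249, -0.218, 0.2121]
ee_rot: [0.965, 0.247, -0.019, -0.089]
ft_force: [0.6, 0.3, 1.3]
grip_width: 0.996
```

Emit:
apply_moves([
  [0.02,0.03,0.02,0,-1],
  [0,0,0,0,-1],
  [-0.02,-0.03,-0.02,0,-1],
  [0,0,0,0,-1],
  [0,0,0,0,-1],
])

```text
clock: 25.13
position: [0.4306, -0.2222, 0.219]
ee_rot: [0.965, 0.247, -0.015, -0.088]
ft_force: [0.7, -0.2, 0.3]
grip_width: 0.998
```

```bash
python3 - <<'E'
from h import *
go(.3986,-.3292,.2,115.2); tilt()
E
```

```text
clk 25.13 pos [ 0.4306 -0.2222  0.219 ] jaw -61.3 shift mm [-79.6  80.6   3.6] turn 3.5 j7 -0.66 F [ 0.7 -0.2  0.3] w 0.998
tool z [-0.072  0.162 -0.984] j [ 0.93  0.19 -0.53  1.74 -0.03  1.37 -0.66]
```

Emit:
apply_moves([
  [0,-0.03,0,0,-1],
  [0,0.03,0,0,-1],
  [0,-0.03,0,0,-1],
  [0,0.03,0,0,-1],
  [0,0,0,0,-1],
])

```text
clock: 25.55
position: [0.4276, -0.2206, 0.2188]
ee_rot: [0.965, 0.247, -0.018, -0.091]
ft_force: [-2.1, -2.0, -2.7]
grip_width: 1.001
```

```bash
python3 - <<'E'
from h import *
go(.3986,-.3292,.2,115.2); tilt()
E
```

```text
clk 25.55 pos [ 0.4276 -0.2206  0.2188] jaw -61.2 shift mm [-77.7  83.3   2.8] turn 3.6 j7 -0.66 F [-2.1 -2.  -2.7] w 1.001
tool z [-0.081  0.166 -0.983] j [ 0.93  0.19 -0.53  1.74 -0.03  1.38 -0.66]
```

Emit:
apply_moves([
  [0,-0.041,0,0,-1],
  [0,0.041,0,0,-1],
  [0,-0.041,0,0,-1],
  [0,0.041,0,0,-1],
  [0,0,0,0,-1],
])

```text
clock: 25.97
position: [0.4173, -0.2135, 0.209]
ee_rot: [0.963, 0.248, -0.031, -0.104]
ft_force: [-2.8, -2.1, -3.0]
grip_width: 0.994
```

```bash
python3 - <<'E'
from h import *
go(.3986,-.3292,.2,115.2); tilt()
E
```

```text
clk 25.97 pos [ 0.4173 -0.2135  0.209 ] jaw -61.2 shift mm [-72.3  92.1 -10.5] turn 3.6 j7 -0.66 F [-2.8 -2.1 -3. ] w 0.994
tool z [-0.111  0.185 -0.976] j [ 0.94  0.2  -0.54  1.76 -0.03  1.39 -0.66]
```

Emit:
apply_moves([
  [0,0.041,0,0,-1],
  [0,0,0,0,-1],
  [0,0.041,0,0,-1],
  [0,0,0,0,-1],
  [0,0,0,0,-1],
])

```text
clock: 26.38
position: [0.4551, -0.2783, 0.1913]
ee_rot: [0.962, 0.249, -0.033, -0.108]
ft_force: [0.8, 0.4, 1.2]
grip_width: 1.005
```

```bash
python3 - <<'E'
from h import *
go(.3986,-.3292,.2,115.2); tilt()
E
```

```text
clk 26.38 pos [ 0.4551 -0.2783  0.1913] jaw -61.1 shift mm [-74.1  14.8 -11.6] turn 3.7 j7 -0.63 F [0.8 0.4 1.2] w 1.005
tool z [-0.116  0.192 -0.974] j [ 0.93  0.36 -0.5   1.6   0.05  1.41 -0.63]
```

Emit:
apply_moves([
  [0,-0.041,0,0,-1],
  [0,-0.041,0,0,-1],
  [0,0,0,0,-1],
  [0,0,0,0,-1],
  [0,0,0,0,-1],
])

```text
clock: 26.8
position: [0.4183, -0.2085, 0.2124]
ee_rot: [0.962, 0.248, -0.031, -0.108]
ft_force: [0.9, -0.5, -0.1]
grip_width: 1.0
```

```bash
python3 - <<'E'
from h import *
go(.3986,-.3292,.2,115.2); tilt()
E
```

```text
clk 26.8 pos [ 0.4183 -0.2085  0.2124] jaw -61.2 shift mm [-75.5  96.6  -8.9] turn 3.6 j7 -0.66 F [ 0.9 -0.5 -0.1] w 1.0
tool z [-0.112  0.192 -0.975] j [ 0.94  0.2  -0.54  1.75 -0.03  1.4  -0.66]
```

Emit:
apply_moves([
  [0.034,-0.023,0,0,-1],
  [-0.034,0.023,0,0,-1],
  [0.034,-0.023,0,0,-1],
  [-0.034,0.023,0,0,-1],
  [0,0,0,0,-1],
])

```text
clock: 27.22
position: [0.425, -0.2074, 0.2174]
ee_rot: [0.963, 0.248, -0.027, -0.103]
ft_force: [-1.3, -1.9, -0.5]
grip_width: 1.0
```

```bash
python3 - <<'E'
from h import *
go(.3986,-.3292,.2,115.2); tilt()
E
```

```text
clk 27.22 pos [ 0.425  -0.2074  0.2174] jaw -61.2 shift mm [-81.9  95.5  -2.8] turn 3.6 j7 -0.67 F [-1.3 -1.9 -0.5] w 1.0
tool z [-0.103  0.185 -0.977] j [ 0.93  0.19 -0.54  1.74 -0.03  1.4  -0.67]
```

Emit:
apply_moves([
  [0,0,0.04,0,-1],
  [0,0,-0.04,0,-1],
  [0,0,0.04,0,-1],
  [0,0,-0.04,0,-1],
  [0,0,0,0,-1],
])

```text
clock: 27.63
position: [0.4069, -0.2012, 0.2063]
ee_rot: [0.961, 0.247, -0.049, -0.119]
ft_force: [2.5, -1.9, 3.0]
grip_width: 0.998
```

```bash
python3 - <<'E'
from h import *
go(.3986,-.3292,.2,115.2); tilt()
E
```

```text
clk 27.63 pos [ 0.4069 -0.2012  0.2063] jaw -61.5 shift mm [-69.2 106.6 -18.8] turn 3.3 j7 -0.68 F [ 2.5 -1.9  3. ] w 0.998
tool z [-0.153  0.204 -0.967] j [ 0.93  0.2  -0.55  1.76 -0.03  1.43 -0.68]
```

Emit:
apply_moves([
  [0,0,0,7,-1],
  [0,0,0,-7,-1],
  [0,0,0,7,-1],
  [0,0,0,-7,-1],
  [0,0,0,0,-1],
])

```text
clock: 28.05
position: [0.4073, -0.2045, 0.207]
ee_rot: [0.963, 0.237, -0.05, -0.118]
ft_force: [0.0, 0.3, 0.2]
grip_width: 0.999
```

```bash
python3 - <<'E'
from h import *
go(.3986,-.3292,.2,115.2); tilt()
E
```

```text
clk 28.05 pos [ 0.4073 -0.2045  0.207 ] jaw -62.6 shift mm [-65.8 105.1 -17.3] turn 2.2 j7 -0.69 F [0.  0.3 0.2] w 0.999
tool z [-0.153  0.204 -0.967] j [ 0.93  0.21 -0.54  1.76 -0.03  1.43 -0.69]
```

```bash
python3 - <<'E'
from h import *
go(.32,-.50,.2)
E
```

```text
clk 28.05 pos [ 0.4073 -0.2045  0.207 ] jaw -62.6 shift mm [-215.2  216.9  -40.1] turn None j7 -0.69 F [0.  0.3 0.2] w 0.999
```

Emit:
apply_moves([
  [-0.02,0.02,-0.004,0,1],
  [-0.026,0.026,-0.005,0,1],
  [-0.026,0.026,-0.005,0,1],
  [-0.026,0.026,-0.005,0,1],
  [-0.026,0.026,-0.005,0,1],
])

```text
clock: 28.47
position: [0.3622, -0.3773, 0.2087]
ee_rot: [0.962, 0.243, -0.047, -0.114]
ft_force: [1.7, 1.0, 0.9]
grip_width: 0.303
```

Emit:
apply_moves([
  [-0.026,0.026,-0.005,0,1],
  [-0.026,0.026,-0.005,0,1],
  [-0.02,0.02,-0.003,0,1],
  [-0.01,0.01,0,0,1],
  [0,0,0,0,1],
])

```text
clock: 28.88
position: [0.3218, -0.5082, 0.2057]
ee_rot: [0.964, 0.236, -0.048, -0.11]
ft_force: [0.0, -0.6, 1.0]
grip_width: 0.001
```

```bash
python3 - <<'E'
from h import *
go(.32,-.50,.03);tilt()
im,d=cam('top');P=cloud('top',d);X,Y,z=P[...,0],P[...,1],P[...,2]
q=P[(np.hypot(X-.4,Y+.33)<.08)&(z>.055)&(z<.075)];print('lidbar',len(q),pca(q[:,:2]) if len(q)>3 else 0)
E
```

```text
clk 28.88 pos [ 0.3218 -0.5082  0.2057] jaw -62.7 shift mm [  9.5  33.3 172.4] turn None j7 -0.26 F [ 0.  -0.6  1. ] w 0.001
tool z [-0.145  0.189 -0.971] j [ 1.17  0.5  -0.34  1.36  0.14  1.55 -0.26]
lidbar 175 (array([ 0.3981, -0.3271]), 25.4, array([0.017, 0.078]))
```

Emit:
apply_moves([
  [0.001,0.005,0.025,0,1],
  [0.002,0.006,0.03,0,1],
  [0.002,0.006,0.03,0,1],
  [0.002,0.005,0.028,0,1],
  [0.001,0.004,0.02,0,1],
])

```text
clock: 29.35
position: [0.3288, -0.5025, 0.074]
ee_rot: [0.965, 0.238, -0.044, -0.103]
ft_force: [-0.6, -0.2, 0.9]
grip_width: 0.001
```

```bash
python3 - <<'E'
from h import *
go(.32,-.50,.022);tilt()
E
```

```text
clk 29.35 pos [ 0.3288 -0.5025  0.074 ] jaw -62.5 shift mm [-4.7  5.3 52.3] turn None j7 -0.3 F [-0.6 -0.2  0.9] w 0.001
tool z [-0.134  0.177 -0.975] j [ 1.16  0.61 -0.33  1.5   0.18  1.3  -0.3 ]
```

Emit:
apply_moves([
  [0.001,0.003,0.018,0,1],
  [0,0.003,0.014,0,1],
  [0,0.001,0.008,0,1],
  [0,0,0.005,0,1],
  [0,0,0.003,0,1],
])

```text
clock: 29.77
position: [0.3301, -0.494, 0.0215]
ee_rot: [0.964, 0.241, -0.044, -0.104]
ft_force: [-0.6, 0.0, 1.2]
grip_width: -0.001
```

Emit:
apply_moves([
  [0,0,0.003,0,1],
  [0,0,0.003,0,1],
  [0,0,0.003,0,1],
  [0,0,0.003,0,1],
  [0,0,0.003,0,1],
])

```text
clock: 30.18
position: [0.3304, -0.4938, 0.0193]
ee_rot: [0.964, 0.241, -0.044, -0.101]
ft_force: [-4.3, 4.5, 17.2]
grip_width: -0.003
```

Emit:
apply_moves([
  [0,0,0.004,0,1],
  [0,0,0.004,0,1],
  [0,0,0.004,0,1],
  [0,0,0.004,0,1],
  [0,0,0.004,0,1],
])

```text
clock: 30.6
position: [0.3304, -0.4937, 0.019]
ee_rot: [0.965, 0.24, -0.044, -0.096]
ft_force: [-5.7, 7.2, 25.1]
grip_width: -0.003
```

```bash
python3 - <<'E'
from h import *
go(.32,-.50,.022);tilt()
E
```

```text
clk 30.6 pos [ 0.3304 -0.4937  0.019 ] jaw -62.3 shift mm [-12.2   0.1  -2.6] turn None j7 -0.32 F [-5.7  7.2 25.1] w -0.003
tool z [-0.13   0.164 -0.978] j [ 1.14  0.65 -0.33  1.55  0.2   1.19 -0.32]
```

Emit:
apply_moves([
  [0,-0.002,0.006,0,1],
  [0,-0.003,0.008,0,1],
  [0,-0.003,0.009,0,1],
  [0,-0.003,0.009,0,1],
  [0,-0.003,0.009,0,1],
])

```text
clock: 31.02
position: [0.3301, -0.4931, 0.0185]
ee_rot: [0.968, 0.238, -0.038, -0.074]
ft_force: [-7.4, 7.8, 56.3]
grip_width: -0.001
```

Emit:
apply_moves([
  [0,-0.003,0.009,0,1],
  [0,-0.003,0.009,0,1],
  [0,-0.003,0.009,0,1],
  [0,-0.003,0.009,0,1],
  [0,-0.003,0.009,0,1],
])

```text
clock: 31.43
position: [0.3297, -0.4923, 0.0185]
ee_rot: [0.97, 0.236, -0.034, -0.052]
ft_force: [-11.0, 11.6, 62.4]
grip_width: 0.002
```

```bash
python3 - <<'E'
from h import *
go(.32,-.50,.022);tilt()
E
```

```text
clk 31.43 pos [ 0.3297 -0.4923  0.0185] jaw -62.7 shift mm [-12.3   2.   -3.3] turn None j7 -0.35 F [-11.   11.6  62.4] w 0.002
tool z [-0.09   0.084 -0.992] j [ 1.15  0.59 -0.33  1.64  0.22  1.07 -0.35]
```

Emit:
apply_moves([
  [-0.003,-0.002,0.009,0,1],
  [-0.003,-0.002,0.009,0,1],
  [-0.003,-0.002,0.009,0,1],
  [-0.003,-0.002,0.009,0,1],
  [-0.003,-0.002,0.009,0,1],
])

```text
clock: 31.85
position: [0.3292, -0.492, 0.0184]
ee_rot: [0.97, 0.24, -0.024, -0.036]
ft_force: [-8.5, 22.2, 69.2]
grip_width: -0.0
```

```bash
python3 - <<'E'
from h import *
go(.32,-.50,.022);tilt()
E
```

```text
clk 31.85 pos [ 0.3292 -0.492   0.0184] jaw -62.3 shift mm [-12.    2.6  -3.5] turn None j7 -0.34 F [-8.5 22.2 69.2] w -0.0
tool z [-0.064  0.059 -0.996] j [ 1.16  0.57 -0.33  1.68  0.22  1.02 -0.34]
```

Emit:
apply_moves([
  [-0.003,-0.002,0.009,0,1],
  [-0.003,-0.002,0.009,0,1],
  [-0.003,-0.002,0.009,0,1],
  [-0.003,-0.002,0.009,0,1],
  [-0.003,-0.002,0.009,0,1],
])

```text
clock: 32.27
position: [0.3288, -0.4915, 0.0184]
ee_rot: [0.97, 0.243, -0.016, -0.023]
ft_force: [-11.4, 25.6, 74.2]
grip_width: 0.002
```

Emit:
apply_moves([
  [-0.003,-0.002,0.009,0,1],
  [-0.003,-0.002,0.009,0,1],
  [-0.003,-0.002,0.006,0,1],
  [-0.001,-0.001,0.003,0,1],
  [0,0,0,0,1],
])

```text
clock: 32.68
position: [0.3293, -0.4919, 0.0213]
ee_rot: [0.969, 0.246, -0.01, -0.011]
ft_force: [-0.2, 0.1, 0.1]
grip_width: 0.002
```

```bash
python3 - <<'E'
from h import *
go(.3983,-.3282,.15,115.2);tilt()
E
```

```text
clk 32.68 pos [ 0.3293 -0.4919  0.0213] jaw -61.5 shift mm [ 137.  -114.4 -127.5] turn 3.3 j7 -0.33 F [-0.2  0.1  0.1] w 0.002
tool z [-0.024  0.017 -1.   ] j [ 1.17  0.53 -0.34  1.73  0.22  0.95 -0.33]
```

The tilt is down to about 1.7°. Now the lid.

Emit:
apply_moves([
  [0,0,-0.015,0,-1],
  [0,0,-0.025,1,-1],
  [0.01,-0.008,-0.025,1,-1],
  [0.02,-0.017,-0.025,1,-1],
  [0.025,-0.021,-0.02,0,-1],
])

```text
clock: 33.1
position: [0.3564, -0.4319, 0.1336]
ee_rot: [0.977, 0.214, -0.012, -0.012]
ft_force: [2.2, -0.4, 0.4]
grip_width: 0.711
```

Emit:
apply_moves([
  [0.025,-0.021,-0.01,0,-1],
  [0.023,-0.02,0,0,-1],
  [0.015,-0.014,0,0,-1],
  [0.006,-0.006,0,0,-1],
  [0,0,0,0,-1],
])

```text
clock: 33.52
position: [0.4013, -0.3415, 0.1531]
ee_rot: [0.976, 0.217, -0.008, -0.006]
ft_force: [-0.1, -0.6, -0.2]
grip_width: 0.996
```

```bash
python3 - <<'E'
from h import *
go(.3983,-.3282,.062,115.2);tilt()
im,d=cam('scene');P=cloud('scene',d);X,Y,z=P[...,0],P[...,1],P[...,2]
q=P[(np.hypot(X-.4,Y+.33)<.08)&(z>.055)&(z<.075)];print('lidbar',len(q),pca(q[:,:2]) if len(q)>3 else 0)
E
```

```text
clk 33.52 pos [ 0.4013 -0.3415  0.1531] jaw -65.0 shift mm [  4.  -12.   91.3] turn -0.2 j7 -0.61 F [-0.1 -0.6 -0.2] w 0.996
tool z [-0.018  0.008 -1.   ] j [ 1.02  0.24 -0.46  1.8   0.12  1.14 -0.61]
lidbar 204 (array([ 0.4038, -0.3298]), 25.4, array([0.016, 0.084]))
```

Emit:
apply_moves([
  [0.004,-0.011,0.012,0,-1],
  [0,0,0.02,0,-1],
  [0,0,0.022,0,-1],
  [0,0,0.015,0,-1],
  [0,0,0,0,-1],
])

```text
clock: 33.98
position: [0.3949, -0.3393, 0.0819]
ee_rot: [0.977, 0.211, -0.008, -0.004]
ft_force: [-0.2, 0.7, 0.6]
grip_width: 1.001
```

```bash
python3 - <<'E'
from h import *
go(.3985,-.329,.062,115.2);tilt()
E
```

```text
clk 33.98 pos [ 0.3949 -0.3393  0.0819] jaw -65.6 shift mm [ 7.8 -7.7 19.9] turn -0.8 j7 -0.66 F [-0.2  0.7  0.6] w 1.001
tool z [-0.018  0.004 -1.   ] j [ 1.01  0.32 -0.44  1.89  0.17  0.99 -0.66]
```

Emit:
apply_moves([
  [0.008,-0.008,0.005,0,-1],
  [0,0,0.007,0,-1],
  [0,0,0.005,0,-1],
  [0,0,0,0,-1],
  [0,0,0,0,-1],
])

```text
clock: 34.4
position: [0.3976, -0.3316, 0.0644]
ee_rot: [0.978, 0.209, -0.008, -0.004]
ft_force: [0.1, -0.6, 0.3]
grip_width: 0.998
```

```bash
python3 - <<'E'
from h import *
go(.3985,-.329,.062,115.2);tilt()
E
```

```text
clk 34.4 pos [ 0.3976 -0.3316  0.0644] jaw -65.9 shift mm [ 1.9 -2.   2.4] turn -1.1 j7 -0.69 F [ 0.1 -0.6  0.3] w 0.998
tool z [-0.018  0.004 -1.   ] j [ 0.99  0.34 -0.44  1.9   0.18  0.96 -0.69]
```

Grip with 80 N and lift gently.

Emit:
apply_moves([
  [0.002,-0.002,0.002,-1,-1],
  [0,0,0,0,0],
  [0,0,0,0,1],
  [0,0,0,0,1],
  [0,0,0,0,1],
], squeeze=80)

```text
clock: 34.82
position: [0.3997, -0.3295, 0.0639]
ee_rot: [0.976, 0.218, -0.008, -0.002]
ft_force: [0.2, 0.0, 0.0]
grip_width: 0.452
```

Emit:
apply_moves([
  [0,0,0,0,1],
  [0,0,0,0,1],
  [0,0,0,0,1],
  [0,0,0,0,1],
  [0,0,0,0,1],
])

```text
clock: 35.23
position: [0.3999, -0.3298, 0.0646]
ee_rot: [0.976, 0.218, -0.007, -0.002]
ft_force: [0.2, 0.4, 0.2]
grip_width: 0.165
```

```bash
python3 - <<'E'
from h import *
go(.3985,-.329,.062,115.2);tilt()
E
```

```text
clk 35.23 pos [ 0.3999 -0.3298  0.0646] jaw -64.8 shift mm [-0.9 -1.3  2.6] turn 0.0 j7 -0.68 F [0.2 0.4 0.2] w 0.165
tool z [-0.015  0.001 -1.   ] j [ 0.99  0.34 -0.45  1.91  0.19  0.95 -0.68]
```

Emit:
apply_moves([
  [0,0,-0.008,0,1],
  [0,0,-0.015,0,1],
  [0,0,-0.02,0,1],
  [0,0,-0.025,0,1],
  [0,0,-0.025,0,1],
])

```text
clock: 35.65
position: [0.3978, -0.327, 0.1562]
ee_rot: [0.976, 0.218, -0.011, -0.008]
ft_force: [1.2, -0.0, -1.0]
grip_width: 0.166
```

Emit:
apply_moves([
  [0,0,-0.025,0,1],
  [0,0,-0.025,0,1],
  [0,0,-0.025,0,1],
  [0,0,-0.02,0,1],
  [0,0,-0.008,0,1],
])

```text
clock: 36.07
position: [0.4002, -0.327, 0.2695]
ee_rot: [0.976, 0.219, -0.01, -0.006]
ft_force: [-0.2, -0.5, -1.6]
grip_width: 0.165
```

```bash
python3 - <<'E'
from h import *
go(.6365,.0693,.27,-24.3);tilt()
im,d=cam('scene');save(im,'k',(60,60,360,280),2)
E
```

```text
clk 36.07 pos [ 0.4002 -0.327   0.2695] jaw -64.7 shift mm [ 383.1 -257.2   -2.6] turn -40.4 j7 -0.58 F [-0.2 -0.5 -1.6] w 0.165
tool z [-0.022  0.008 -1.   ] j [ 1.03  0.13 -0.47  1.68  0.07  1.37 -0.58]
```

View pics/k.png

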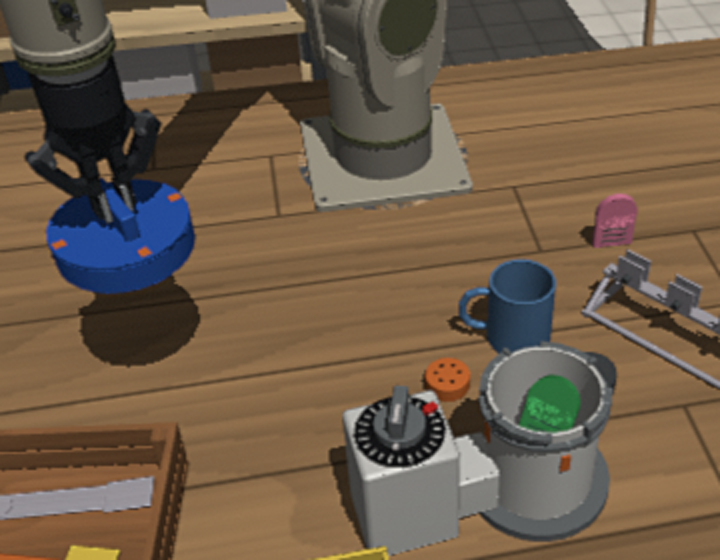

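The lid hangs level in the gripper (picture (120,225)), and the pot holds the green insoles (550,400). Carrying it over the dial at height.

Emit:
apply_moves([
  [0.012,-0.008,-0.004,0,1],
  [0.022,-0.015,-0.004,0,1],
  [0.027,-0.018,0,0,1],
  [0.027,-0.018,0,0,1],
  [0.027,-0.018,0,0,1],
])

```text
clock: 36.53
position: [0.4685, -0.2122, 0.2731]
ee_rot: [0.977, 0.211, -0.012, -0.006]
ft_force: [0.9, -0.3, -1.4]
grip_width: 0.166
```

Emit:
apply_moves([
  [0.027,-0.018,0,0,1],
  [0.027,-0.018,0,0,1],
  [0.027,-0.018,0,0,1],
  [0.027,-0.018,0,0,1],
  [0.027,-0.018,0,0,1],
])

```text
clock: 36.95
position: [0.5544, -0.0672, 0.2652]
ee_rot: [0.977, 0.211, -0.016, -0.008]
ft_force: [0.7, -0.8, -2.4]
grip_width: 0.17
```

```bash
python3 - <<'E'
from h import *
go(.6365,.0693,.27,-24.3);tilt()
E
```

```text
clk 36.95 pos [ 0.5544 -0.0672  0.2652] jaw -65.7 shift mm [130.9 -90.7  -6.4] turn -41.4 j7 -1.23 F [ 0.7 -0.8 -2.4] w 0.17
tool z [-0.034  0.009 -0.999] j [ 0.62  0.27 -0.69  1.56  0.16  1.41 -1.23]
```

Emit:
apply_moves([
  [0.027,-0.018,0,0,1],
  [0.027,-0.018,0,0,1],
  [0.025,-0.018,0,0,1],
  [0.018,-0.013,0,0,1],
  [0.008,-0.006,0,0,1],
])

```text
clock: 37.37
position: [0.6206, 0.0536, 0.2554]
ee_rot: [0.977, 0.213, -0.02, -0.011]
ft_force: [-0.2, 1.1, -1.3]
grip_width: 0.165
```

Emit:
apply_moves([
  [0,0,0,-4,1],
  [0,0,0,-6,1],
  [0,0,0,-7,1],
  [0,0,0,-7,1],
  [0,0,0,-7,1],
])

```text
clock: 37.78
position: [0.6184, 0.0566, 0.2484]
ee_rot: [0.88, 0.474, -0.021, -0.019]
ft_force: [-0.7, -0.2, -1.8]
grip_width: 0.162
```

```bash
python3 - <<'E'
from h import *
go(.6365,.0693,.24,-24.3);tilt()
E
```

```text
clk 37.78 pos [0.6184 0.0566 0.2484] jaw -33.4 shift mm [20.7  8.6  7.6] turn -9.1 j7 -0.96 F [-0.7 -0.2 -1.8] w 0.162
tool z [-0.054  0.013 -0.998] j [ 0.43  0.48 -0.81  1.39  0.31  1.46 -0.96]
```

Emit:
apply_moves([
  [0.006,0.003,0,-5,1],
  [0.008,0.003,0,-4,1],
  [0.006,0.002,0,0,1],
  [0.001,0,0,0,1],
  [0,0,0,0,1],
])

```text
clock: 38.2
position: [0.6337, 0.0673, 0.2425]
ee_rot: [0.838, 0.545, -0.023, -0.021]
ft_force: [0.4, -0.7, -2.6]
grip_width: 0.171
```

```bash
python3 - <<'E'
from h import *
go(.6365,.0693,.215,-24.3);tilt()
im,d=cam('scene');P=cloud('scene',d);save(im,'l',(250,150,160,140),4)
hsv=cv2.cvtColor(im,cv2.COLOR_RGB2HSV);X,Y,z=P[...,0],P[...,1],P[...,2]
m=(cv2.inRange(hsv,(108,140,40),(128,255,255))>0)&(np.hypot(X-.636,Y-.07)<.1)&(z>.17)&(z<.23)
q=P[m];A=np.c_[q[:,:2],np.ones(len(q))];print(len(q),q.min(0),q.max(0),np.median(q[:,2]))
E
```

```text
clk 38.2 pos [0.6337 0.0673 0.2425] jaw -23.9 shift mm [ 3.4  3.4 27.3] turn 0.4 j7 -0.82 F [ 0.4 -0.7 -2.6] w 0.171
tool z [-0.061  0.011 -0.998] j [ 0.4   0.53 -0.83  1.35  0.35  1.48 -0.82]
3273 [ 0.56057482 -0.00706121  0.17427802] [0.70469533 0.13524627 0.22996801] 0.21179021345409776
```

View pics/l.png

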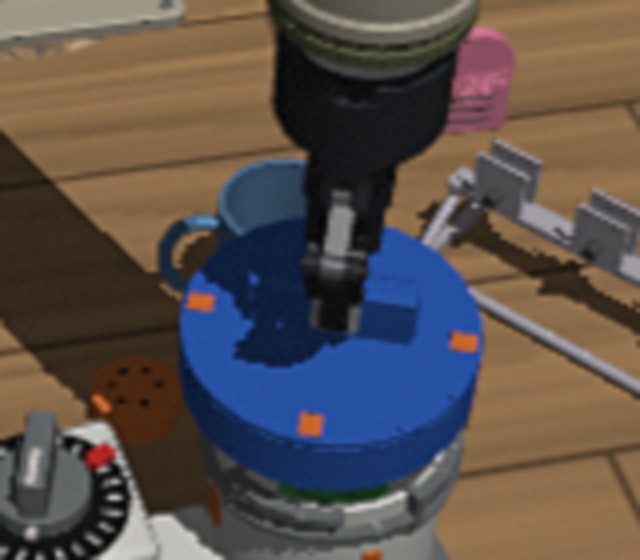

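The lid is over the pot. Its marks are at crop (201,302), (310,424) and (465,342), about 30° clockwise of the pot gap's mark at (372,553). Lowering with a small centring shift.

Emit:
apply_moves([
  [0.004,0.004,0.004,0,1],
  [0.001,0.001,0.007,0,1],
  [0,0.001,0.008,0,1],
  [0,0,0.006,0,1],
  [0,0,0,0,1],
])

```text
clock: 38.67
position: [0.6396, 0.0688, 0.2141]
ee_rot: [0.839, 0.543, -0.023, -0.021]
ft_force: [-1.2, -0.1, -2.9]
grip_width: 0.166
```

```bash
python3 - <<'E'
from h import *
go(.639,.0695,.2046,-24.3);tilt()
im,d=cam('scene');P=cloud('scene',d)
hsv=cv2.cvtColor(im,cv2.COLOR_RGB2HSV);X,Y,z=P[...,0],P[...,1],P[...,2]
m=(cv2.inRange(hsv,(108,140,40),(128,255,255))>0)&(np.hypot(X-.636,Y-.07)<.1)&(z>.14)&(z<.23)
q=P[m];print(len(q),(q.min(0)+q.max(0))/2,q[:,2].min())
E
```

```text
clk 38.67 pos [0.6396 0.0688 0.2141] jaw -24.2 shift mm [ 0.6 -0.2  9.5] turn 0.1 j7 -0.84 F [-1.2 -0.1 -2.9] w 0.166
tool z [-0.062  0.009 -0.998] j [ 0.39  0.56 -0.82  1.37  0.37  1.44 -0.84]
3488 [0.63821533 0.06545438 0.18075459] 0.1438891542421058
```

Emit:
apply_moves([
  [0.001,0,0.005,0,1],
  [0,0,0.005,0,1],
  [0,0,0.004,0,1],
  [0,0,0.004,0,1],
  [0,0,0.004,0,1],
])

```text
clock: 39.13
position: [0.6408, 0.0711, 0.2049]
ee_rot: [0.839, 0.543, -0.019, -0.016]
ft_force: [-15.0, -4.2, 25.9]
grip_width: 0.17
```

```bash
python3 - <<'E'
from h import *
go(.6375,.0695,.2046,-24.3);tilt()
E
```

```text
clk 39.13 pos [0.6408 0.0711 0.2049] jaw -24.2 shift mm [-2.8 -2.4  0.4] turn 0.1 j7 -0.85 F [-15.   -4.2  25.9] w 0.17
tool z [-0.049  0.007 -0.999] j [ 0.39  0.56 -0.82  1.38  0.38  1.41 -0.85]
```

Emit:
apply_moves([
  [-0.001,-0.001,0.004,0,1],
  [-0.001,-0.001,0.004,0,1],
  [-0.001,-0.001,0.004,0,1],
  [0,0,0.004,0,1],
  [0,0,0.004,0,1],
])

```text
clock: 39.55
position: [0.6401, 0.0711, 0.2044]
ee_rot: [0.84, 0.543, -0.01, -0.008]
ft_force: [-14.9, -4.7, 29.2]
grip_width: 0.168
```

Emit:
apply_moves([
  [0,0,0.005,0,1],
  [0,0,0.005,0,1],
  [0,0,0.005,0,1],
  [0,0,0.004,0,1],
  [0,0,0.003,0,1],
])

```text
clock: 39.97
position: [0.6395, 0.0713, 0.2045]
ee_rot: [0.84, 0.542, -0.007, -0.001]
ft_force: [-8.1, -1.4, 12.3]
grip_width: 0.167
```

```bash
python3 - <<'E'
from h import *
go(.6375,.0695,.2046,-24.3);tilt()
E
```

```text
clk 39.97 pos [0.6395 0.0713 0.2045] jaw -24.4 shift mm [-2.5 -1.1 -0.1] turn -0.1 j7 -0.86 F [-8.1 -1.4 12.3] w 0.167
tool z [-0.014 -0.006 -1.   ] j [ 0.4   0.54 -0.82  1.42  0.39  1.37 -0.86]
```

Emit:
apply_moves([
  [-0.001,-0.001,0.002,-5,1],
  [0,-0.001,0.002,-6,1],
  [0,0,0.002,-6,1],
  [0,0,0.002,-6,1],
  [0,0,0.002,0,1],
])

```text
clock: 40.38
position: [0.6378, 0.0725, 0.202]
ee_rot: [0.71, 0.704, -0.004, 0.001]
ft_force: [-0.7, -0.6, -1.2]
grip_width: 0.166
```

```bash
python3 - <<'E'
from h import *
go(.6375,.0695,.1926,5.7);tilt()
E
```

```text
clk 40.38 pos [0.6378 0.0725 0.202 ] jaw -0.5 shift mm [-2.9 -0.3  9.4] turn -6.2 j7 -0.48 F [-0.7 -0.6 -1.2] w 0.166
tool z [-0.005 -0.007 -1.   ] j [ 0.44  0.56 -0.9   1.43  0.44  1.37 -0.48]
```

Emit:
apply_moves([
  [-0.001,0,0.004,-4,1],
  [0,0,0.004,-1,1],
  [0,0,0.003,0,1],
  [0,0,0.002,0,1],
  [0,0,0.002,0,1],
])

```text
clock: 40.8
position: [0.6375, 0.0722, 0.1924]
ee_rot: [0.684, 0.73, -0.004, 0.002]
ft_force: [-8.2, -3.6, 17.2]
grip_width: 0.166
```

```bash
python3 - <<'E'
from h import *
go(.6365,.0693,.1926,5.7);tilt()
E
```

```text
clk 40.8 pos [0.6375 0.0722 0.1924] jaw 3.8 shift mm [-2.8 -1.2 -0.2] turn -1.9 j7 -0.41 F [-8.2 -3.6 17.2] w 0.166
tool z [-0.002 -0.009 -1.   ] j [ 0.45  0.57 -0.91  1.45  0.46  1.35 -0.41]
```

The lid has dropped into the gaps (12 mm down, as expected). Now screwing it clockwise.

Emit:
apply_moves([
  [-0.001,0,0.0005,4,1],
  [0,0,0.001,5,1],
  [0,0,0.001,6,1],
  [0,0,0.001,6,1],
  [0,0,0.001,6,1],
])

```text
clock: 41.22
position: [0.6381, 0.0703, 0.1917]
ee_rot: [0.845, 0.535, -0.003, 0.006]
ft_force: [-0.5, -2.1, 2.6]
grip_width: 0.169
```

```bash
python3 - <<'E'
from h import *
go(.6365,.0693,.188,-57.3);tilt();print(manip.get_obs()['torque'])
E
```

```text
clk 41.22 pos [0.6381 0.0703 0.1917] jaw -25.4 shift mm [-1.5 -1.1  3.7] turn 31.9 j7 -0.89 F [-0.5 -2.1  2.6] w 0.169
tool z [ 0.001 -0.012 -1.   ] j [ 0.4   0.53 -0.81  1.45  0.4   1.33 -0.89]
[-0.44652178  0.57984377  0.15165017]
```

Emit:
apply_moves([
  [0,0,0.001,6,1],
  [0,0,0.001,6,1],
  [0,0,0.001,6,1],
  [0,0,0.001,6,1],
  [0,0,0.001,4,1],
])

```text
clock: 41.63
position: [0.6379, 0.0695, 0.1883]
ee_rot: [0.957, 0.29, -0.001, 0.007]
ft_force: [-9.9, 7.5, 7.7]
grip_width: 0.164
```

```bash
python3 - <<'E'
from h import *
go(.6365,.0693,.188,-57.3);tilt();print(manip.get_obs()['torque'])
E
```

```text
clk 41.63 pos [0.6379 0.0695 0.1883] jaw -56.2 shift mm [-1.3 -0.7  0.3] turn 1.1 j7 -1.39 F [-9.9  7.5  7.7] w 0.164
tool z [ 0.002 -0.014 -1.   ] j [ 0.33  0.5  -0.71  1.46  0.35  1.3  -1.39]
[2.01441589 2.40815525 0.86827222]
```

Near the stop. I'll push a little further to confirm it.

Emit:
apply_moves([
  [0,0,0.001,4,1],
  [0,0,0.0005,4,1],
  [0,0,0.0005,4,1],
  [0,0,0,4,1],
  [0,0,0,0,1],
])

```text
clock: 42.05
position: [0.6377, 0.0715, 0.1883]
ee_rot: [0.989, 0.148, 0.002, 0.011]
ft_force: [0.1, -7.2, 0.3]
grip_width: 0.171
```

```bash
python3 - <<'E'
from h import *
go(.6365,.0693,.188,-57.3);tilt();print(manip.get_obs()['torque'])
im,d=cam('scene');P=cloud('scene',d);X,Y,z=P[...,0],P[...,1],P[...,2];hsv=cv2.cvtColor(im,cv2.COLOR_RGB2HSV)
m=(cv2.inRange(hsv,(4,120,90),(20,255,255))>0)&(np.hypot(X-.637,Y-.068)<.075)&(z>.14)
q=P[m][:,:2]-[.637,.068];print(sorted((np.degrees(np.arctan2(q[:,1],q[:,0]))).round().tolist()),np.median(P[m][:,2]))
E
```

```text
clk 42.05 pos [0.6377 0.0715 0.1883] jaw -73.0 shift mm [-1.8  1.7  0.3] turn -15.7 j7 -1.68 F [ 0.1 -7.2  0.3] w 0.171
tool z [ 0.006 -0.021 -1.   ] j [ 0.29  0.49 -0.66  1.47  0.33  1.29 -1.68]
[-0.85105863  0.15178485  6.52056457]
[-105.0, -100.0, -98.0, -96.0, -62.0, -61.0, -60.0, -60.0, -60.0, -60.0, -60.0, -59.0, -58.0, -58.0, -58.0, -57.0, -57.0, -57.0, -56.0, -56.0, -55.0, -55.0, -55.0, -54.0, 30.0, 31.0, 31.0, 31.0, 32.0, 33.0, 33.0, 34.0, 34.0, 34.0, 34.0, 35.0, 35.0, 35.0, 35.0, 37.0, 37.0, 38.0, 38.0, 41.0, 120.0, 120.0, 120.0, 121.0, 121.0, 122.0, 123.0, 123.0, 124.0, 125.0, 125.0, 125.0, 126.0, 126.0, 126.0, 127.0] 0.15943732496131963
```

Torque rose to 6.5 N·m with the lugs at about -57° and the lid 26–27 mm below the rim: the stop. Releasing.

Emit:
apply_moves([
  [0,0,0,0,0.3],
  [0,0,0,0,-0.5],
  [0,0,0,0,-1],
  [0,0,0,0,-1],
  [0,0,0,0,-1],
], squeeze=40)

```text
clock: 42.52
position: [0.6378, 0.0718, 0.1876]
ee_rot: [0.989, 0.144, 0.002, 0.012]
ft_force: [-0.1, -0.5, 0.2]
grip_width: 0.864
```

Emit:
apply_moves([
  [0,0,-0.015,0,-1],
  [0,0,-0.025,0,-1],
  [0,0,-0.025,0,-1],
  [0,0,-0.015,0,-1],
  [0,0,-0.005,0,-1],
])

```text
clock: 42.93
position: [0.6366, 0.0729, 0.2735]
ee_rot: [0.99, 0.141, 0.0, 0.011]
ft_force: [0.9, 0.8, 0.2]
grip_width: 1.004
```

```bash
python3 - <<'E'
from h import *
go(.6514,-.080,.25,73.4);tilt()
im,d=cam('scene');P=cloud('scene',d);X,Y,z=P[...,0],P[...,1],P[...,2];hsv=cv2.cvtColor(im,cv2.COLOR_RGB2HSV)
m=(cv2.inRange(hsv,(4,120,90),(20,255,255))>0)&(np.hypot(X-.637,Y-.068)<.075)&(z>.14)
q=P[m][:,:2]-[.637,.068];a=np.degrees(np.arctan2(q[:,1],q[:,0]));print([a[(a>l)&(a<h)].mean().round(1) for l,h in((-80,-40),(10,55),(100,150))],np.median(P[m][:,2]))
q=P[(np.hypot(X-.6514,Y+.08)<.06)&(z>.175)&(z<.19)];print('dialbar',len(q),pca(q[:,:2]))
tab=(cv2.inRange(hsv,(0,170,90),(4,255,255))>0)&(np.hypot(X-.65,Y+.08)<.06);v,u=np.nonzero(tab);print('tab',len(u),u.mean(),v.mean(),P[tab].mean(0))
save(im,'m',(215,230,180,120),4)
im2,d2=cam('top');save(im2,'n',(255,100,90,80),7)
E
```

```text
clk 42.93 pos [0.6366 0.0729 0.2735] jaw -73.8 shift mm [-28.5 150.4  26.8] turn 32.8 j7 -1.66 F [0.9 0.8 0.2] w 1.004
tool z [ 0.004 -0.021 -1.   ] j [ 0.29  0.43 -0.67  1.35  0.29  1.45 -1.66]
[np.float64(-57.7), np.float64(35.0), np.float64(123.2)] 0.15977994694227604
dialbar 154 (array([ 0.6535, -0.0812]), -17.3, array([0.014, 0.048]))
tab 26 274.2692307692308 263.65384615384613 [ 0.63429004 -0.04800275  0.14705618]
```

View pics/m.png

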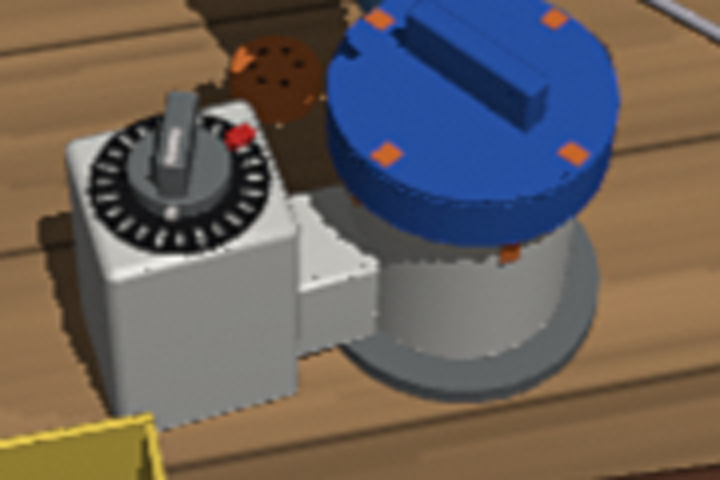

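The lid is level and fully down, with marks at -58°, 35° and 123°. The dial's bar stands at about -17° with the white pointer towards the camera (crop (172,213)); the tab is at (240,135).

Emit:
apply_moves([
  [0,0,0,5,-1],
  [0,0,0,7,-1],
  [0,0,0,7,-1],
  [0,0,0,7,-1],
  [0,0,0,5,-1],
])

```text
clock: 43.45
position: [0.635, 0.0716, 0.2644]
ee_rot: [0.99, -0.138, -0.001, 0.011]
ft_force: [-0.1, 0.7, -0.8]
grip_width: 0.999
```

```bash
python3 - <<'E'
from h import *
go(.6514,-.080,.25,73.2);tilt()
im,d=cam('top');P=cloud('top',d);X,Y,z=P[...,0],P[...,1],P[...,2];hsv=cv2.cvtColor(im,cv2.COLOR_RGB2HSV)
near=np.hypot(X-.65,Y+.08)<.06
r=im.astype(int);red=near&(r[...,0]>90)&(r[...,0]-r[...,1]>50)&(r[...,0]-r[...,2]>50)
v,u=np.nonzero(red);print('tab',len(u),u.mean() if len(u) else 0,v.mean() if len(u) else 0,[ray('top',u.mean(),v.mean(),k).round(4) for k in(.143,.147)])
q=P[near&(z>.175)&(z<.195)];print('bar',pca(q[:,:2]))
# dark scale ring centre
ring=near&(z>.135)&(z<.15)&(r.sum(-1)<150);v,u=np.nonzero(ring)
c=cv2.minEnclosingCircle(np.c_[u,v].astype(np.float32));print('ring',c,ray('top',*c[0],.142).round(4))
T=np.load('a_scene.npz');im=T['im'];P=cloud('scene',T['d']);X,Y,z=P[...,0],P[...,1],P[...,2];r=im.astype(int)
near=np.hypot(X-.65,Y+.08)<.06
red=near&(r[...,0]>90)&(r[...,0]-r[...,1]>50)&(r[...,0]-r[...,2]>50);v,u=np.nonzero(red);print('tab s',len(u),[ray('scene',u.mean(),v.mean(),k).round(4) for k in(.143,.147)])
ring=near&(z>.135)&(z<.15)&(r.sum(-1)<150);v,u=np.nonzero(ring)
e=cv2.fitEllipse(cv2.convexHull(np.c_[u,v].astype(np.float32)));print(e,ray('scene',*e[0],.142).round(4))
E
```

```text
clk 43.45 pos [0.635  0.0716 0.2644] jaw -105.8 shift mm [ 57.1 141.   17.7] turn 1.0 j7 -2.2 F [-0.1  0.7 -0.8] w 0.999
tool z [-0.004 -0.022 -1.   ] j [ 0.23  0.42 -0.58  1.37  0.25  1.43 -2.2 ]
tab 15 295.6666666666667 149.46666666666667 [array([ 0.6331, -0.0474,  0.143 ]), array([ 0.6321, -0.0472,  0.147 ])]
bar (array([ 0.6511, -0.0785]), -16.8, array([0.014, 0.046]))
ring ((308.0242004394531, 149.19354248046875), 8.064724922180176) [ 0.6336 -0.0816  0.142 ]
tab s 33 [array([ 0.6306, -0.0467,  0.143 ]), array([ 0.634 , -0.0473,  0.147 ])]
((259.2578430175781, 275.33489990234375), (34.547576904296875, 44.59489059448242), 87.19437408447266) [ 0.6529 -0.0809  0.142 ]
```

Emit:
apply_moves([
  [0.005,0.012,0,1,0],
  [0.01,0.025,0,0,0],
  [0.011,0.027,0,0,0],
  [0.011,0.027,0,0,0],
  [0.01,0.025,0,0,0],
])

```text
clock: 43.92
position: [0.645, -0.0526, 0.2614]
ee_rot: [0.99, -0.138, -0.004, 0.011]
ft_force: [0.3, 0.0, -0.2]
grip_width: 0.502
```

```bash
python3 - <<'E'
from h import *
go(.6514,-.080,.21,73);tilt()
E
```

```text
clk 43.92 pos [ 0.645  -0.0526  0.2614] jaw -105.9 shift mm [13.9 23.4 51.9] turn 1.1 j7 -1.99 F [ 0.3  0.  -0.2] w 0.502
tool z [-0.011 -0.02  -1.   ] j [ 0.39  0.43 -0.54  1.35  0.24  1.43 -1.99]
```

Emit:
apply_moves([
  [0.01,0.016,0,1,0],
  [0.004,0.006,0.01,0,0],
  [0,0,0.015,0,0],
  [0,0,0.015,0,0],
  [0,0,0.003,0,0],
])

```text
clock: 44.33
position: [0.652, -0.092, 0.213]
ee_rot: [0.988, -0.151, -0.005, 0.012]
ft_force: [-0.6, -0.3, 0.1]
grip_width: 0.498
```

```bash
python3 - <<'E'
from h import *
go(.6514,-.080,.178,73);tilt()
E
```

```text
clk 44.33 pos [ 0.652 -0.092  0.213] jaw -107.4 shift mm [ -3.9 -12.1  34.7] turn -0.4 j7 -1.97 F [-0.6 -0.3  0.1] w 0.498
tool z [-0.013 -0.023 -1.   ] j [ 0.42  0.48 -0.51  1.38  0.26  1.35 -1.97]
```

Emit:
apply_moves([
  [-0.003,-0.01,0,0,0],
  [-0.001,-0.001,0.01,0,0],
  [0,0,0.013,0,0],
  [0,0,0.008,0,0],
  [0,0,0.001,0,0],
])

```text
clock: 44.75
position: [0.6507, -0.0759, 0.1766]
ee_rot: [0.989, -0.148, -0.006, 0.011]
ft_force: [-0.6, -0.1, -1.0]
grip_width: 0.499
```

```bash
python3 - <<'E'
from h import *
go(.6514,-.080,.178,73);tilt()
E
```

```text
clk 44.75 pos [ 0.6507 -0.0759  0.1766] jaw -107.0 shift mm [ 1.8  3.8 -1.3] turn -0.0 j7 -2.0 F [-0.6 -0.1 -1. ] w 0.499
tool z [-0.015 -0.021 -1.   ] j [ 0.41  0.5  -0.51  1.43  0.27  1.29 -2.  ]
```

Emit:
apply_moves([
  [0.002,0.004,-0.002,0,0],
  [0,0,0,0,0.6],
  [0,0,0,0,1],
  [0,0,0,0,1],
  [0,0,0,0,1],
], squeeze=40)

```text
clock: 45.17
position: [0.6517, -0.0804, 0.179]
ee_rot: [0.989, -0.148, -0.006, 0.011]
ft_force: [0.5, 1.3, -4.3]
grip_width: 0.153
```

Emit:
apply_moves([
  [0,0,0,0,1],
  [0,0,0,-4,1],
  [0,0,0,-6,1],
  [0,0,0,-6,1],
  [0,0,0,-6,1],
])

```text
clock: 45.58
position: [0.6518, -0.0798, 0.1789]
ee_rot: [0.999, 0.049, -0.007, 0.009]
ft_force: [0.0, 0.9, -2.3]
grip_width: 0.151
```

```bash
python3 - <<'E'
from h import *
go(.6514,-.080,.178,30.4);tilt()
E
```

```text
clk 45.58 pos [ 0.6518 -0.0798  0.1789] jaw -84.3 shift mm [-0.4  0.1  0.9] turn 65.3 j7 -1.62 F [ 0.   0.9 -2.3] w 0.151
tool z [-0.014 -0.019 -1.   ] j [ 0.46  0.52 -0.58  1.42  0.3   1.3  -1.62]
```

Emit:
apply_moves([
  [0,0,0,-7,1],
  [0,0,0,-7,1],
  [0,0,0,-7,1],
  [0,0,0,-7,1],
  [0,0,0,-7,1],
])

```text
clock: 46.0
position: [0.6515, -0.0789, 0.179]
ee_rot: [0.935, 0.354, -0.01, 0.006]
ft_force: [-0.5, 1.0, -1.8]
grip_width: 0.153
```

Emit:
apply_moves([
  [0,0,0,-7,1],
  [0,0,0,-7,1],
  [0,0,0,-7,1],
  [0,0,0,-7,1],
  [0,0,0,-7,1],
])

```text
clock: 46.42
position: [0.6508, -0.0784, 0.1789]
ee_rot: [0.781, 0.625, -0.012, 0.002]
ft_force: [-1.8, 0.4, -2.2]
grip_width: 0.155
```

```bash
python3 - <<'E'
from h import *
go(.6516,-.080,.178,30.4);tilt()
E
```

```text
clk 46.42 pos [ 0.6508 -0.0784  0.1789] jaw -12.7 shift mm [-1.4  1.1  0.9] turn -43.1 j7 -0.45 F [-1.8  0.4 -2.2] w 0.155
tool z [-0.016 -0.017 -1.   ] j [ 0.6   0.58 -0.8   1.42  0.43  1.34 -0.45]
```

Emit:
apply_moves([
  [-0.001,0.001,0,-7,1],
  [0,0,0,-7,1],
  [0,0,0,-7,1],
  [0,0,0,-7,1],
  [0,0,0,-7,1],
])

```text
clock: 46.83
position: [0.6499, -0.0784, 0.179]
ee_rot: [0.551, 0.834, -0.012, -0.003]
ft_force: [-3.6, -0.3, -1.8]
grip_width: 0.152
```

Emit:
apply_moves([
  [0,0,0,-4,1],
  [0,0,0,0,1],
  [0,0,0,0,1],
  [0,0,0,0,1],
  [0,0,0,0,1],
])

```text
clock: 47.25
position: [0.6497, -0.0785, 0.179]
ee_rot: [0.52, 0.854, -0.012, -0.004]
ft_force: [-1.8, 2.1, -2.4]
grip_width: 0.157
```

```bash
python3 - <<'E'
from h import *
go(.6516,-.080,.178,30.4);tilt()
E
```

```text
clk 47.25 pos [ 0.6497 -0.0785  0.179 ] jaw 27.3 shift mm [-2.2  1.   1. ] turn -3.1 j7 0.2 F [-1.8  2.1 -2.4] w 0.157
tool z [-0.019 -0.016 -1.   ] j [ 0.67  0.63 -0.93  1.41  0.51  1.37  0.2 ]
```

Emit:
apply_moves([
  [-0.001,0,0,-3.5,1],
  [0,0,0,0,1],
  [0,0,0,0,1],
  [0,0,0,0,-0.2],
  [0,0,0,0,-0.2],
])

```text
clock: 47.67
position: [0.6499, -0.079, 0.1794]
ee_rot: [0.497, 0.868, -0.012, -0.004]
ft_force: [0.3, -0.4, 0.4]
grip_width: 0.426
```

Emit:
apply_moves([
  [0,0,0,0,-0.2],
  [0,0,-0.015,0,-0.2],
  [0,0,-0.025,0,-0.2],
  [0,0,-0.025,0,-0.2],
  [0,0,-0.015,0,-0.2],
])

```text
clock: 48.08
position: [0.6504, -0.0787, 0.2624]
ee_rot: [0.498, 0.867, -0.013, -0.006]
ft_force: [0.6, 0.4, -0.1]
grip_width: 0.599
```

Emit:
apply_moves([
  [0,-0.01,0,0,-0.2],
  [0,-0.025,0,0,-0.2],
  [0,-0.025,0,0,-0.2],
  [0,-0.025,0,0,-0.2],
  [0,-0.025,0,0,-0.2],
])

```text
clock: 48.5
position: [0.5553, -0.1308, 0.2717]
ee_rot: [0.496, 0.868, -0.01, -0.002]
ft_force: [-0.3, -0.9, -0.1]
grip_width: 0.598
```

```bash
cat > chk.py <<'E'
from h import *
go(.5,-.1,.25);tilt()
for n in('top','scene'):
    im,d=cam(n);P=cloud(n,d);X,Y,z=P[...,0],P[...,1],P[...,2];r=im.astype(int)
    near=np.hypot(X-.651,Y+.08)<.06
    q=P[near&(z>.175)&(z<.195)];print(n,'bar',len(q),pca(q[:,:2]) if len(q)>5 else 0)
    red=near&(r[...,0]>90)&(r[...,0]-r[...,1]>50)&(r[...,0]-r[...,2]>50);v,u=np.nonzero(red);print('red',len(u),u.mean(),v.mean(),ray(n,u.mean(),v.mean(),.145).round(4)) if len(u) else 0
    for t in('pointer_tip','tab_tip','dial_grip'):
        print(t,[(np.round(x['xy'],1).tolist(),round(x['conf'],2)) for x in nets.place_of(n,t)[:2]])
    save(im,'o_'+n,(265,105,90,70) if n=='top' else (215,235,100,75),7)
a=cv2.imread('pics/o_top.png');b=cv2.imread('pics/o_scene.png');w=min(a.shape[1],b.shape[1])
cv2.imwrite('pics/o.png',cv2.resize(np.vstack([a[:,:w],b[:,:w]]),None,fx=.57,fy=.57))
E
python3 chk.py
```

```text
clk 48.5 pos [ 0.5553 -0.1308  0.2717] jaw 30.5 shift mm [ 54.6 -31.6  22. ] turn None j7 0.44 F [-0.3 -0.9 -0.1] w 0.598
tool z [-0.014 -0.014 -1.   ] j [ 0.97  0.38 -1.04  1.53  0.34  1.44  0.44]
top bar 95 (array([ 0.6503, -0.078 ]), -58.9, array([0.015, 0.047]))
red 17 301.1764705882353 143.8235294117647 [ 0.6483 -0.0629  0.145 ]
pointer_tip [([300.4, 150.2], 0.63), ([257.5, 157.5], 0.41)]
tab_tip []
dial_grip [([307.5, 140.0], 0.72)]
scene bar 175 (array([ 0.6531, -0.0809]), -59.4, array([0.015, 0.047]))
red 33 274.8181818181818 263.45454545454544 [ 0.6323 -0.0466  0.145 ]
pointer_tip [([271.8, 258.9], 0.95)]
tab_tip [([271.2, 262.9], 0.56)]
dial_grip [([262.7, 261.1], 0.69)]
```

View pics/o.png

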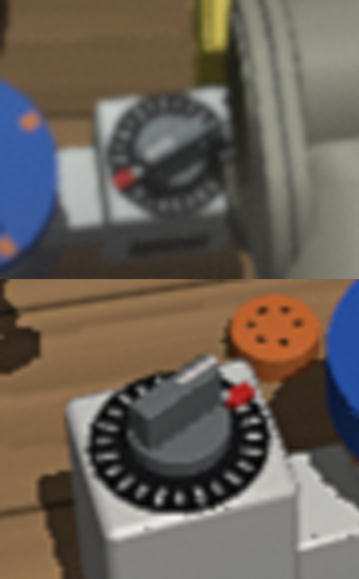

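```bash
python3 - <<'E'
from h import *
im,d=cam('scene');P=cloud('scene',d);X,Y,z=P[...,0],P[...,1],P[...,2];hsv=cv2.cvtColor(im,cv2.COLOR_RGB2HSV)
m=(cv2.inRange(hsv,(4,120,90),(20,255,255))>0)&(np.hypot(X-.637,Y-.068)<.075)&(z>.14)
q=P[m][:,:2]-[.637,.068];a=np.degrees(np.arctan2(q[:,1],q[:,0]));print([a[(a>l)&(a<h)].mean().round(1) for l,h in((-80,-40),(10,55),(100,150))],'ztop',np.median(P[m][:,2]))
c,k=cv2.connectedComponents(cv2.inRange(hsv,(45,90,30),(80,255,255)))[:2]; g=P[(k>0)&(np.hypot(X-.42,Y-.28)<.15)];print('green at rack',len(g))
save(im,'p',scale=1.4)
E
```

```text
[np.float64(-57.2), np.float64(34.9), np.float64(123.9)] ztop 0.15967453457651126
green at rack 0
```

View pics/p.png

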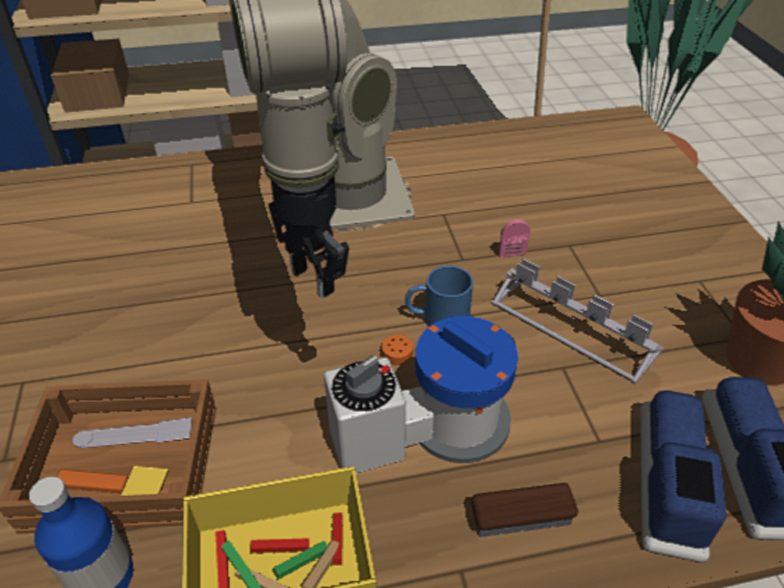

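The lid is seated at picture (466,360), the pointer is at the red tab (382,366), and the mug is upright at (449,295). The rack is empty and the gripper is clear of everything. Handing in.

```bash
python3 -c "
from h import *
print(workorder.hand_in())"
```

```text
the job is handed in; nothing more can be done
None
```

The job is done in the order asked and handed in at about 49 s on the robot's clock.

- **Puck:** I dropped in the one farthest to the robot's right. After the drop it lay flat on the pot floor, its top at about 40 mm. That was last checked before the lid went on.
- **Insoles:** both green insoles that were in the rack are in the pot above the puck, with the higher top at about 129 mm, below the rim. The rack is empty and the pink one was left alone.
- **Lid:** it dropped 12 mm into the gaps on the backward turn, then I screwed it clockwise until the torque rose to 6.5 N·m. At the stop the grip slipped about 16° on the bar, and the lid stayed put. Its marks are at about -57°, 35° and 124°, which matches the stop. The lid is level, its origin about 26 to 27 mm below the rim.
- **Dial:** I turned it only after the lid. The bar reads 121.0° from the top camera and 120.6° from the scene camera. The tab measures 120.3° and 120.6°, good to about 1 to 2°.
- **Last look:** the mug is upright, and the robot is touching nothing.

On the way the tool picked up tilt, about 8° from ordinary moves. My test motions made it worse, up to about 15°. I corrected that before the lid by pressing the closed fingertips on free table at up to about 74 N. This was under the wrist limit.

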